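# Load the conditioning chamber through its port, snap the cap on and key in the run

### The arm

A 7-joint arm with a two-finger parallel gripper is mounted at the origin on a cart in front of the work surface, level with it; the furniture and walls round the work are solid. World frame = base frame: x ahead of the robot, y to its left, z up, the work surface at z = 0. Lengths are in m, angles in rad, forces in N, time in s.
With the tool pointing down it reaches from about 0.4 to 0.85 m from the base axis. Payload 10.4 kg.
Tool frame: the origin (TCP) lies on the centre line of the jaws, within the pads' length; the fingertips stand 11 mm ahead of it and the grasp point (between the pads) lies 8 mm behind it; z points along the fingers, y is the line along which they close (so a half turn about z gives the same grasp; the last joint's range is limited). The gripper opens to 87 mm and grips with 3 to 60 N. Pads are 19 mm wide; open, the fingers measure 117 mm over their backs; the gripper's body (75 mm by 190 mm) begins 51 mm behind the grasp point.
Start: joints at [1.257, 0.332, -0.065, 1.46, 0.022, 1.35, -0.088], TCP at [0.179, -0.599, 0.234] pointing down, gripper open.
Joint ranges: [-2.6, 2.6], [-0.5, 2.12], [-1.47, 1.34], [0.16, 2.42], [-1.27, 4.41], [0.06, 2.06], [-2.6, 2.6]. Speed limits (rad/s): [2.22, 2.22, 2.79, 2.79, 3.14, 3.14, 3.14].

### API

Orientations are given as a unit quaternion [x, y, z, w].
In Python, from bench import r gives the robot as it stands.
- The arm moves only by the shell command python3 -m pendant 'ROWS' [OPENING] [FORCE]. ROWS is JSON, a list of rows, each a list of 4 numbers: the shift along the tool's x, y, z in m, then the turn about the tool's z in rad. A call has 1 to 8 rows; each row shifts and turns the commanded pose from where the row before left it, along the tool's axes as they then stand; what a row does not reach is not made up. A row lasts 1/12 s, in which the tool goes at most 41.7 mm and 7.16 degrees, less where a joint would pass 70% of its speed; a pose out of reach is approached as far as the arm can. A call with a gripper value outside its range is refused whole. OPENING is the opening, from 0 (shut) to 1 (fully open), set as the call begins (- or left out, the last holds). The fingers move at their own pace and stop on an object; FORCE is the grip in N (left out, the last holds). Time passes only in rows, so rows that do not move let the fingers close. It gives the time, the measured TCP pose, the force, the opening and the grip force at its end, in the units of the state.
- r.read_state(): the state, without advancing time (a new reading comes with each control period).
- r.camera(name): name is "scene" or "top" or "wrist"; returns a dict with "img" (420x560x3 uint8, red, green, blue), "camera_matrix" (3x3 intrinsics, pixels), "xyz" and "attitude" of the camera in the world. Camera axes: x right, y down, z forward; pixel columns grow to the right and rows downward; lengths in m; the calibration is good to about 2 mm. A picture is of the moment at which its call begins. There is no depth.
- r.close_job(): hands the job in; it is judged then, once.
Trained networks look in the newest picture that a camera, given by its name, has taken for a name from the list of things; names that differ only in an ending like _2 or _b are one class to them, and where a whole thing is asked for, a point or a joint stands for the part that bears it (a point fixed in the world has none). Each returns a list of dicts, best first, with "score" (0 to 1); they miss things now and then, are a little off and sometimes report something else, mostly with a low value. They report only what shows in the picture. A call takes as long as a camera call. They do not tell look-alikes from the thing itself.
- r.outline_of(thing, camera): "mask" (420x560 bool, what is visible of it) and "bbox" ([centre column, centre row, width, height] in pixels, round what is visible of it).
The state is a dict: "time": time; "joint_positions": joint angles; "joint_vel": joint speeds; "joint_torque": joint torques, N m; "ee_pos": TCP position; "eef_rot": TCP orientation; "ft_force": force on the tool from outside, world axes, zero at the start; "torque": the same for the moment, N m; "width": finger opening in m; "grip_force": force on a finger pad.
Only numpy, scipy, OpenCV 4.12 (cv2) and the standard library are available. Lean on these libraries where they do the work, as an engineer would, in place of code of your own. Each camera call takes 0.05 s, during which the arm holds its last target. There are 200 camera calls.

### The job

Put every abrading rubber from the stand into the conditioning chamber through the round port in its sloping front wall; until you let it go, neither the rubber nor the gripper may touch the port's steel ring. Then press the port cap straight onto the port until both catches snap over it, stop pushing at once and let go. Last, start the run by pressing the keys on top of the chamber fully down one at a time - first the round key, then the square one, then the long bar - and leave everything else on the table where it is.

Things in the scene. Friction and masses are not known exactly. Their poses are not given: they have to be found in the camera images.
- chamber: White closed box, 160 mm deep (x; +x is its back), 170 wide (y), 137 high; origin centre of underside. Fixed; place and yaw vary. Front upright to 90 mm, then slopes back at 25 deg to the horizontal (x -80 to +20 mm, z 90 to 137); flat top behind with the keys. Walls 4 mm. Empty inside, level floor 9 mm up: a part let go mostly through the port falls in and tips over.
- port_ring: Steel ring (rim) round the port, fixed in the sloping wall: inner diameter 38 mm, outer 57, standing 4 mm proud. A held rubber or the gripper must not touch it. Origin on its axis 8 mm below the mouth; axes as port_mouth.
- port_mouth (a point): Centre of the ring's outer face, 119 mm up. z: port axis, outward (up and to the robot, 25 deg from vertical); y level, x up-slope. Straight from above about 30 x 38 mm (chamber x, y) is clear, centred 2 mm behind the point. Two sprung catches at x = +29 and -29 mm: round noses, 8 mm in diameter, 14 long in y, tops 14 mm over the ring's face; housings out to x = 47 mm; none at the y sides.
- rubber_0_mid (a point): Centre of an abrading rubber: pink round rod, 12 mm in diameter, 58 long, 15 g; y axis along the rod. May be absent; all alike. Starts upright, bottom 6 mm and top 64 mm up, in a fixed aluminium stand 24 mm high, 50 mm wide along the rubber's x, 170 long along its z; loose holes 18 mm deep, 34 mm apart in a row along z.
- rubber_1_mid (a point): Centre of an abrading rubber: pink round rod, 12 mm in diameter, 58 long, 15 g; y axis along the rod. May be absent; all alike. Starts upright, bottom 6 mm and top 64 mm up, in a fixed aluminium stand 24 mm high, 50 mm wide along the rubber's x, 170 long along its z; loose holes 18 mm deep, 34 mm apart in a row along z.
- rubber_2_mid (a point): Centre of an abrading rubber: pink round rod, 12 mm in diameter, 58 long, 15 g; y axis along the rod. May be absent; all alike. Starts upright, bottom 6 mm and top 64 mm up, in a fixed aluminium stand 24 mm high, 50 mm wide along the rubber's x, 170 long along its z; loose holes 18 mm deep, 34 mm apart in a row along z.
- rubber_3_mid (a point): Centre of an abrading rubber: pink round rod, 12 mm in diameter, 58 long, 15 g; y axis along the rod. May be absent; all alike. Starts upright, bottom 6 mm and top 64 mm up, in a fixed aluminium stand 24 mm high, 50 mm wide along the rubber's x, 170 long along its z; loose holes 18 mm deep, 34 mm apart in a row along z.
- rubber_4_mid (a point): Centre of an abrading rubber: pink round rod, 12 mm in diameter, 58 long, 15 g; y axis along the rod. May be absent; all alike. Starts upright, bottom 6 mm and top 64 mm up, in a fixed aluminium stand 24 mm high, 50 mm wide along the rubber's x, 170 long along its z; loose holes 18 mm deep, 34 mm apart in a row along z.
- cap_knob (a point): Mid-height of the cap's knob, on the axis; z out of the knob. Black port cap, loose, 50 g, starts upright on the table with this point 26 mm up. From below: spigot 32 mm in diameter, 6 high (enters the port); disc 54 mm in diameter, 6 thick, lower edge bevelled; round knob 20 mm in diameter, 28 high, to grip. Point 14 mm above the disc's top, 14 below the knob's top.
- cap: The cap; origin on its axis at the spigot's underside, 26 mm below cap_knob, 6 mm below the disc's face that lands on the ring. Home: axes in line, origin 6 mm inside port_mouth (z = -6 mm). From about 11 to 6 mm before that the disc's edge pushes both catches aside, a felt peak of about 5 to 12 N; it then fades, the catches spring over the disc and the ring stops it.
- key_round_top (a point): Round key, 20 mm in diameter, on a black plate 46 x 34 mm on the chamber's flat top: grey, told apart by shape only. The point is the centre of its upper face, 149 mm above the table at rest. Three keys in a row along the chamber's y, 50 mm apart, order varies. Pressed straight down.
- key_square_top (a point): Square key, 18 x 18 mm, on a black plate 46 x 34 mm on the chamber's flat top: grey, told apart by shape only. The point is the centre of its upper face, 149 mm above the table at rest. Three keys in a row along the chamber's y, 50 mm apart, order varies. Pressed straight down.
- key_bar_top (a point): Long bar key, 36 mm (chamber x) by 9 mm, on a black plate 46 x 34 mm on the chamber's flat top: grey, told apart by shape only. The point is the centre of its upper face, 149 mm above the table at rest. Three keys in a row along the chamber's y, 50 mm apart, order varies. Pressed straight down.
- key_round (a joint): Travel of the round key in m: 0 up, 0.005 fully down (about 5 N); it springs back.
- key_square (a joint): Travel of the square key in m: 0 up, 0.005 fully down (about 5 N); it springs back.
- key_bar (a joint): Travel of the bar key in m: 0 up, 0.005 fully down (about 5 N); it springs back.
- rubber_0: Rubber 0 as a whole; origin on its side, 6 mm off the axis at mid-length (see rubber_0_mid).
- rubber_1: Rubber 1 as a whole; origin on its side, 6 mm off the axis at mid-length (see rubber_1_mid).
- rubber_2: Rubber 2 as a whole; origin on its side, 6 mm off the axis at mid-length (see rubber_2_mid).
- rubber_3: Rubber 3 as a whole; origin on its side, 6 mm off the axis at mid-length (see rubber_3_mid).
- rubber_4: Rubber 4 as a whole; origin on its side, 6 mm off the axis at mid-length (see rubber_4_mid).
- chuck_loose: Red spare chuck, 14 x 58 x 14 mm, lying. Bystander, loose, to be left alone. Origin at the centre of its underside.
- sharpener_loose: Metal pencil sharpener, 15 x 25 x 14 mm. Bystander, loose, to be left alone. Origin at the centre of its underside.
- pot_loose: White pot with a green lid, 45 mm in diameter, 43 mm high. Bystander, loose, to be left alone. Origin at the centre of its underside.
Mind the look-alikes: they are no part of the job. Leave any yellow look-alike of the cap alone.

How it is judged:
By the outcome, as a careful person would: the job done as asked, in the order asked, and still so for the second after the job is handed in, with the robot touching nothing.
Of rubber_0, rubber_1, rubber_2, rubber_3, rubber_4 only 3 to 5 are there at a start; the rules pass over those that are not, and their reading is None.
At some moment in a run one of cap may be knocked a few centimetres aside while the robot is not near it.
It also fails if it takes over 210 s, if anything falls off the work surface, if the arm or the gripper's body presses on something with over 40 N, if the wrist force passes 120 N, or if a joint passes its speed limit or range.

## Working session

There is one attempt and no reset: what is moved stays moved. The work goes in short steps, Python scripts to look and compute and a shell command to move; the robot and the scene stay as the last step left them, time stands still between calls to the robot, and variables do not carry over. Pictures are saved under pics/ and viewed, at most 17 in all, crops included, and the job is handed in when it is done.

```bash
ls; mkdir -p pics; cat > h.py <<'E'
import numpy as np, cv2, json
from scipy.spatial.transform import Rotation as R
from bench import r
def cam(n,save=None):
    c=r.camera(n)
    if save: cv2.imwrite('pics/'+save,c['img'][:,:,::-1])
    return c
def att(c):
    a=np.array(c['attitude'],float)
    return a if a.shape==(3,3) else R.from_quat(a).as_matrix()
def ray(c,px,z):
    d=att(c)@np.linalg.solve(np.array(c['camera_matrix']),[px[0],px[1],1.]); o=np.array(c['xyz'])
    return o+d*(z-o[2])/d[2]
def proj(c,p):
    q=np.array(c['camera_matrix'])@(att(c).T@(np.array(p)-np.array(c['xyz']))); return q[:2]/q[2]
E
python3 - <<'E'
from h import *
for n in('scene','top','wrist'):
    c=cam(n,n+'0.png'); print(n,c['xyz'],c['attitude'])
    for t in('chamber','port_ring','rubber_0','cap','key_round','key_square','key_bar','pot_loose'):
        for o in r.outline_of(t,n)[:6]: print(t,round(o['score'],2),np.round(o['bbox']))
s=r.read_state();print(s)
E
```

```text
pics
scene [-0.31028922  0.4683929   1.15932305] [-0.45918912  0.81179058 -0.30996594  0.18456038]
chamber 0.8 [295. 220.  79.  91.]
port_ring 0.67 [289. 218.  19.  21.]
port_ring 0.35 [200. 276.   9.   7.]
rubber_0 0.56 [187. 279.   6.   4.]
rubber_0 0.54 [144. 286.   9.  12.]
rubber_0 0.4 [197. 276.   4.  16.]
cap 0.68 [353. 163.  18.  12.]
cap 0.55 [394. 175.   9.  10.]
cap 0.5 [370. 197.  16.  14.]
cap 0.19 [172. 280.   9.  10.]
key_square 0.72 [146. 287.   8.  16.]
key_square 0.52 [290. 216.  19.  18.]
pot_loose 0.65 [425. 190.  20.  22.]
pot_loose 0.65 [158. 286.   6.  11.]
pot_loose 0.34 [374. 196.  19.  16.]
top [ 0.31766228 -0.04081232  1.33592766] [-0.6971591   0.71393646 -0.04414939  0.04811189]
chamber 0.97 [282. 217.  70.  68.]
port_ring 0.76 [274. 228.  20.  19.]
cap 0.56 [414. 210.  20.  19.]
cap 0.54 [389. 172.  22.  20.]
cap 0.51 [376. 225.  21.  16.]
key_round 0.74 [302. 200.   7.   8.]
key_round 0.57 [283. 196.   9.   4.]
key_square 0.73 [273. 228.  25.  16.]
key_square 0.53 [430. 242.  16.  13.]
key_square 0.41 [302. 200.   8.   6.]
key_bar 0.55 [264. 198.   7.  1
[... 183 characters left out ...]
3196,  0.33218819, -0.06469967,  1.46011664,  0.02160695,
        1.34988469, -0.08851512]), 'joint_vel': array([-1.61916812e-03,  2.06753594e-04, -4.40689451e-05,  2.71032124e-03,
       -3.10674169e-04,  2.17335480e-03, -5.90614592e-04]), 'joint_torque': array([ 4.46645508e-04, -6.23050547e+01,  2.47320137e-02, -3.90125012e+01,
       -6.11635647e-02,  3.14813980e-02,  4.81062170e-05]), 'ee_pos': array([ 0.17919831, -0.59877933,  0.23357496]), 'eef_rot': array([9.89451357e-01, 1.44865490e-01, 1.33103301e-05, 4.73108744e-05]), 'ft_force': array([ 0.04294522, -0.04667257, -0.21718396]), 'torque': array([-0.00635011, -0.00979434, -0.0399988 ]), 'grip_force': 0.0, 'width': 0.08687913200639648}
```

```bash
python3 - <<'E'
import cv2,numpy as np
a=cv2.imread('pics/top0.png');b=cv2.imread('pics/scene0.png')
# one composite: top crop x2, scene crop x2
t=cv2.resize(a[120:320,80:480],None,fx=2,fy=2,interpolation=3)
cv2.imwrite('pics/t1.png',t)
cv2.imwrite('pics/s1.png',cv2.resize(b[120:340,100:480],None,fx=2,fy=2,interpolation=3))
E
```

```text
(no output)
```

View pics/t1.png

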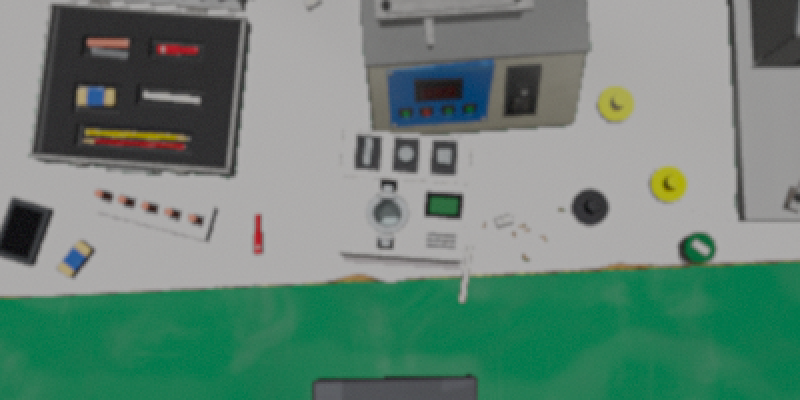

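View pics/s1.png

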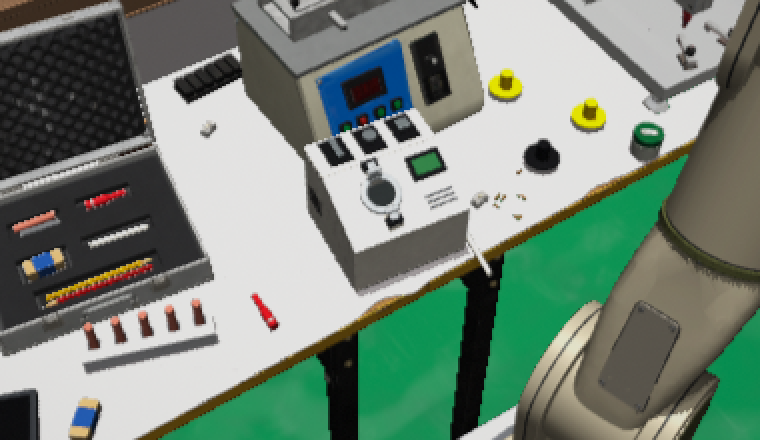

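The top view shows all five rubbers at full-image (131,217), (143,220), (155,223), (166,226) and (178,229). The keys are bar (263,196), round (283,196) and square (302,198), and the port is at (273,227). Three things look like the cap: black at (375,223), and yellow at (387,171) and (414,212). Only the black one fits the description.

```bash
python3 - <<'E'
from h import *
c=cam('top'); 
for n,p,z in [('rub0',(131.5,217.5),.064),('rub4',(178,229.5),.064),('bar',(263.5,196),.149),('round',(282.7,196.8),.149),('square',(302,198),.149),('port',(273.5,227),.119),('cap',(375,223),.02)]:
    print(n,np.round(ray(c,p,z),3))
print(c['camera_matrix'])
s=r.read_state(); print(R.from_quat(s['eef_rot']).as_matrix().round(3))
w=cam('wrist'); T=R.from_quat(s['eef_rot']).as_matrix()
print('cam in tool',(T.T@(np.array(w['xyz'])-s['ee_pos'])).round(4)); print((T.T@att(w)).round(3))
E
```

```text
rub0 [0.483 0.384 0.064]
rub4 [0.447 0.255 0.064]
bar [0.52  0.012 0.149]
round [ 0.517 -0.038  0.149]
square [ 0.513 -0.088  0.149]
port [ 0.442 -0.011  0.119]
cap [ 0.456 -0.3    0.02 ]
[[461.76306623   0.         282.46802466]
 [  0.         461.76306623 213.36386607]
 [  0.           0.           1.        ]]
[[ 0.958  0.287  0.   ]
 [ 0.287 -0.958 -0.   ]
 [ 0.     0.    -1.   ]]
cam in tool [ 0.084  -0.     -0.1514]
[[ 0.    -0.953 -0.303]
 [ 1.     0.    -0.001]
 [ 0.001 -0.303  0.953]]
```

```bash
python3 -m pendant '[[0,0,0,0.12],[0,0,0,0.12],[0,0,-0.015,0.12],[0.023,-0.029,-0.002,0],[0.023,-0.029,-0.002,0],[0.023,-0.029,-0.002,0],[0.023,-0.029,-0.002,0],[0.023,-0.029,-0.002,0]]' 1 && python3 -m pendant '[[0.023,-0.029,0,0],[0.023,-0.029,0,0],[0.023,-0.029,0,0],[0.023,-0.029,0,0],[0.023,-0.029,0,0],[0.023,-0.029,0,0],[0,0,0,0]]'
cat >> h.py <<'E'
def st():
    s=r.read_state(); T=R.from_quat(s['eef_rot']).as_matrix()
    print('t',round(s['time'],2),'pos',s['ee_pos'].round(4),'yaw',round(np.degrees(np.arctan2(T[1,0],T[0,0])),2),'q7',round(s['joint_positions'][6],2),'F',s['ft_force'].round(1),'w',round(s['width'],4),'g',round(s['grip_force'],1)); return s,T
def togo(xyz,yaw=None):
    s,T=st(); y0=np.arctan2(T[1,0],T[0,0])
    print('togo tool',(T.T@(np.array(xyz)-s['ee_pos'])).round(4), 'turn',None if yaw is None else round(y0-np.radians(yaw),4))
    if yaw is not None:
        y=np.radians(yaw); T2=np.array([[np.cos(y),np.sin(y),0],[np.sin(y),-np.cos(y),0],[0,0,-1]])
        print('after turn',(T2.T@(np.array(xyz)-s['ee_pos'])).round(4))
E
python3 - <<'E'
from h import *
st(); c=cam('wrist','cap1.png')
for o in r.outline_of('cap','wrist'): print(o['score'],np.round(o['bbox'],1),ray(c,o['bbox'][:2],.02).round(4))
togo([.46,-.02,.26],-4)
E
```

```text
time: 2.12
ee_pos: [0.3049, -0.4606, 0.2589]
eef_rot: [0.999, -0.035, 0.0, 0.0]
ft_force: [-0.4, -0.4, -0.3]
width: 0.0871
grip_force: 0.0
time: 2.7
ee_pos: [0.4587, -0.2908, 0.2588]
eef_rot: [1.0, -0.029, 0.001, -0.001]
ft_force: [0.4, 1.9, 0.4]
width: 0.0872
grip_force: 0.0
t 2.7 pos [ 0.4587 -0.2908  0.2588] yaw -3.38 q7 -1.18 F [0.4 1.9 0.4] w 0.0872 g 0.0
0.97 [385.5 147.9  50.8  45.9] [ 0.4848 -0.4145  0.02  ]
0.63 [289.7 175.3  45.   42.5] [ 0.4588 -0.3011  0.02  ]
0.56 [326.   37.9  43.7  53.2] [ 0.6051 -0.3471  0.02  ]
t 2.8 pos [ 0.4546 -0.2967  0.2586] yaw -3.77 q7 -1.18 F [-0.4 -0.8  0.2] w 0.0871 g 0.0
togo tool [-0.0128 -0.2765 -0.0014] turn 0.004
after turn [-0.0139 -0.2764 -0.0014]
```

```bash
python3 -m pendant '[[-0.001,-0.035,0,0],[-0.001,-0.035,0,0],[-0.001,-0.035,0,0],[-0.001,-0.035,0,0],[-0.001,-0.035,0,0],[-0.001,-0.035,0,0],[-0.001,-0.035,0,0],[-0.001,-0.032,0,0]]' && python3 -m pendant '[[0,0,0,0],[0,0,0,0],[0,0,0,0],[0,0,0,0]]'
python3 - <<'E'
from h import *
st(); c=cam('wrist','ch1.png')
for t,z in(('port_ring',.119),('key_round',.149),('key_square',.149),('key_bar',.149)):
  for o in r.outline_of(t,'wrist')[:3]: print(t,round(o['score'],2),np.round(o['bbox'],1),ray(c,o['bbox'][:2],z).round(4))
E
```

```text
time: 3.47
ee_pos: [0.4645, -0.0208, 0.2588]
eef_rot: [0.999, -0.036, 0.0, 0.0]
ft_force: [0.6, -0.4, 1.2]
width: 0.0873
grip_force: 0.0
time: 3.8
ee_pos: [0.4647, -0.0233, 0.2585]
eef_rot: [0.999, -0.036, -0.0, 0.0]
ft_force: [0.0, -0.3, 0.4]
width: 0.0869
grip_force: 0.0
t 3.8 pos [ 0.4647 -0.0233  0.2585] yaw -4.15 q7 -1.68 F [ 0.  -0.3  0.4] w 0.0869 g 0.0
port_ring 0.76 [268.4 218.2  62.5  41.4] [ 0.4464 -0.0106  0.119 ]
port_ring 0.3 [127.4 213.5  14.6  40.6] [0.4604 0.1195 0.119 ]
port_ring 0.22 [510.3 163.8  46.9  45.3] [ 0.4818 -0.2281  0.119 ]
key_round 0.55 [295.1 142.8  21.8  26.3] [ 0.5174 -0.0384  0.149 ]
key_square 0.6 [359.1 142.5  26.3  26.8] [ 0.5141 -0.0881  0.149 ]
key_square 0.35 [ 14.8 202.2  25.5  23.5] [0.4859 0.1945 0.149 ]
key_bar 0.69 [232.6 142.2  10.9  46.7] [0.5214 0.0101 0.149 ]
```

View pics/ch1.png

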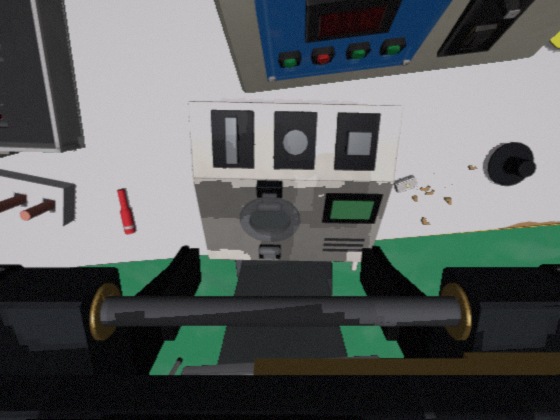

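Keys in the wrist view, left to right: bar (232,142), round (295,143), square (359,142). The port is at (268,218) and its catches are at rows 187 and 251. The black cap is at about (510,164). Next stop is the stand.

```bash
python3 -m pendant '[[-0.003,-0.038,0,0],[-0.003,-0.038,0,0],[-0.003,-0.038,0,0],[-0.003,-0.038,0,0],[-0.003,-0.038,0,0],[-0.003,-0.038,0,0],[-0.003,-0.038,0,0],[-0.003,-0.038,0,0]]' >/dev/null && python3 -m pendant '[[-0.003,-0.038,0,0],[0,0,0,-0.12],[0,0,0,-0.12],[0,0,0,-0.12],[0,0,0,-0.12],[0,0,0,-0.12],[0,0,0,-0.12],[0,0,0,-0.12]]' >/dev/null && python3 -m pendant '[[0,0,0,-0.12],[0,0,0,-0.12],[0,0,0,-0.12],[0,0,0,-0.12],[0,0,0,-0.05],[0,0,0,0],[0,0,0,0]]'
python3 - <<'E'
from h import *
st(); c=cam('wrist','st1.png'); 
for o in r.outline_of('rubber_0','wrist')[:8]:
  m=o['mask']; print(round(o['score'],2),np.round(o['bbox'],1),ray(c,o['bbox'][:2],.044).round(4))
for i in range(2): pass
E
```

```text
time: 5.97
ee_pos: [0.4618, 0.3216, 0.2584]
eef_rot: [0.797, 0.604, -0.0, -0.0]
ft_force: [-0.1, -0.1, 0.7]
width: 0.0867
grip_force: 0.0
t 5.97 pos [0.4618 0.3216 0.2584] yaw 74.38 q7 -1.19 F [-0.1 -0.1  0.7] w 0.0867 g 0.0
0.64 [285.8 202.9   8.9  25.9] [0.4608 0.2943 0.044 ]
0.56 [286.  232.1  12.4  24. ] [0.4515 0.2593 0.044 ]
0.51 [286.  109.9   7.   14.3] [0.4882 0.3935 0.044 ]
0.43 [285.6 143.1  12.   20.8] [0.4786 0.3601 0.044 ]
0.43 [286.6 175.1   6.4  16.9] [0.4703 0.3255 0.044 ]
0.17 [287.1 282.1  40.5  17.2] [0.4351 0.1943 0.044 ]
```

View pics/st1.png

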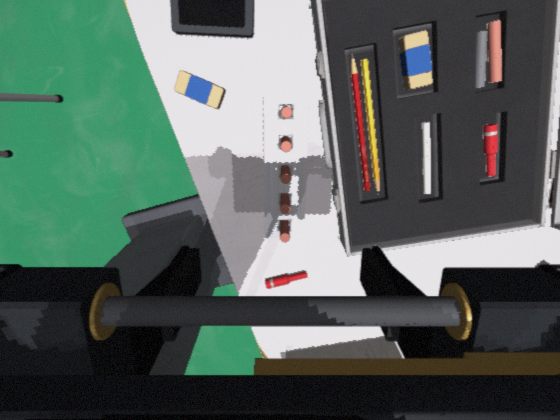

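The stand row runs straight up the image at column 286, with rubber tops at about rows 110, 145, 176, 208 and 236. I'll fit the row with its known 34 mm pitch.

```bash
python3 - <<'E'
from h import *
c=cam('wrist')
# pink-bright top faces: project model and fit row by mask bottoms
P=[]
for o in r.outline_of('rubber_0','wrist')[:5]:
    x,y,w,h=o['bbox']; P.append((x,y+h/2))
P=sorted(P,key=lambda p:p[1]); print(np.round(P,1))
W=np.array([ray(c,(p[0],p[1]-7),.064) for p in P]);print(W.round(4))
i=np.arange(5)-2; d=np.array([-.269,-.963]); 
d=W[-1,:2]-W[0,:2]; d/=np.linalg.norm(d); print('ctr',W[:,:2].mean(0).round(4),'dir',d.round(3),np.degrees(np.arctan2(d[1],d[0])))
# tilt-independent check: HSV pink pixels
hsv=cv2.cvtColor(c['img'],cv2.COLOR_RGB2HSV)
m=((hsv[...,0]<12)&(hsv[...,1]>80)&(hsv[...,2]>40)).astype(np.uint8); m[:, :270]=0;m[:,300:]=0;m[250:]=0
n,l,s,ce=cv2.connectedComponentsWithStats(m); print(s[1:][s[1:,4]>20])
E
```

```text
[[285.8 183.4]
 [286.9 215.4]
 [287.  243.3]]
[[0.4699 0.3287 0.064 ]
 [0.4616 0.2939 0.064 ]
 [0.453  0.262  0.064 ]]
ctr [0.4615 0.2949] dir [-0.245 -0.97 ] -104.18394020014935
[[281 107  11  11 100]
 [281 137  11  15 121]
 [281 166   9  17 136]
 [281 194   9  20 157]
 [280 221   9  21 157]]
```

```bash
python3 - <<'E'
from h import *
c=cam('wrist'); print(c['camera_matrix'][0,0] if hasattr(c['camera_matrix'],'shape') else c['camera_matrix'])
W=np.array([ray(c,(286,v),.064) for v in(112.7,146.7,177.5,208.5,236.7)]);print(W.round(4), np.linalg.norm(np.diff(W,axis=0),axis=1).round(4))
d=W[4]-W[0]; print(np.degrees(np.arctan2(d[1],d[0])), W.mean(0).round(4))
togo(list(W[4][:2])+[.061])
E
```

```text
331.2852245502198
[[0.4871 0.3916 0.064 ]
 [0.4782 0.359  0.064 ]
 [0.4697 0.3276 0.064 ]
 [0.4606 0.2941 0.064 ]
 [0.4518 0.2619 0.064 ]] [0.0339 0.0325 0.0347 0.0334]
-105.24422479567879 [0.4695 0.3269 0.064 ]
t 6.22 pos [0.4616 0.3219 0.2585] yaw 74.47 q7 -1.19 F [ 0.3  0.2 -0.5] w 0.0871 g 0.0
togo tool [-0.0604  0.0066  0.1976] turn None
```

```bash
python3 -m pendant '[[-0.015,0.0015,0.033,0],[-0.015,0.0015,0.033,0],[-0.015,0.0015,0.033,0],[-0.015,0.0015,0.033,0],[0,0,0,0],[0,0,0,0],[0,0,0,0]]' 0.4
python3 - <<'E'
from h import *
st(); c=cam('wrist','st2.png'); 
for z in(.1,.064):
  for p in((.4518,.2619),(.4606,.2946)): print(proj(c,[*p,z]).round(1))
E
```

```text
time: 6.8
ee_pos: [0.4521, 0.2641, 0.1285]
eef_rot: [0.796, 0.606, 0.001, -0.0]
ft_force: [-0.3, 0.5, 1.3]
width: 0.0483
grip_force: 0.0
t 6.8 pos [0.4521 0.2641 0.1285] yaw 74.54 q7 -1.15 F [-0.3  0.5  1.3] w 0.0483 g 0.0
[280.5 254. ]
[280.1 199.4]
[280.4 231.6]
[280.1 184.5]
```

View pics/st2.png

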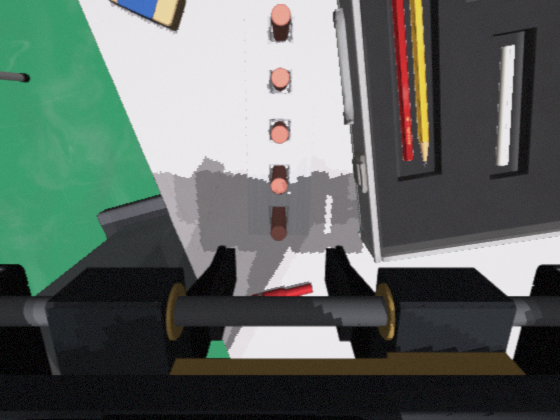

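Tops are at (278,234), (279,186), (280,132), (280,77) and (281,15), within 1.5 mm of the prediction. I'll grip the nearest one.

```bash
python3 -m pendant '[[-0.0013,0,0.023,0],[-0.0013,0,0.023,0],[-0.0013,0,0.0225,0],[0,0,0,0],[0,0,0,0]]' >/dev/null && python3 -m pendant '[[0,0,0,0],[0,0,0,0],[0,0,0,0],[0,0,0,0],[0,0,0,0]]' 0 15 && python3 -m pendant '[[0,0,-0.034,0],[0,0,-0.034,0],[0,0,-0.034,0],[0,0,-0.034,0],[0,0,-0.034,0],[0,0,0,0],[0,0,0,0]]'
python3 - <<'E'
from h import *
togo([.445,-.011,.23],-4.2); c=cam('wrist','held1.png')
E
```

```text
time: 7.68
ee_pos: [0.4507, 0.2588, 0.0586]
eef_rot: [0.796, 0.605, 0.0, 0.0]
ft_force: [-1.0, 0.1, 4.2]
width: 0.0114
grip_force: 15.0
time: 8.27
ee_pos: [0.4511, 0.2592, 0.2297]
eef_rot: [0.796, 0.605, 0.002, 0.001]
ft_force: [-1.0, -0.5, 0.1]
width: 0.0113
grip_force: 15.0
t 8.27 pos [0.4511 0.2592 0.2297] yaw 74.51 q7 -1.06 F [-1.  -0.5  0.1] w 0.0113 g 15.0
togo tool [-0.262   0.0663 -0.0005] turn 1.3737
after turn [ 0.0137  0.2699 -0.0003]
```

View pics/held1.png

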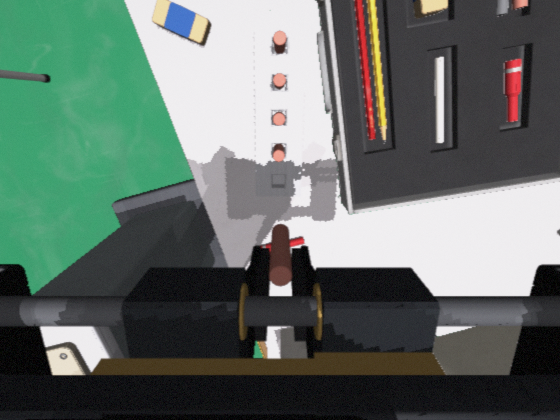

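The rod is held straight, from (281,228) to (281,280). Turning and going above the port.

```bash
python3 -m pendant '[[0,0,0,0.124],[0,0,0,0.124],[0,0,0,0.124],[0,0,0,0.124],[0,0,0,0.124],[0,0,0,0.124],[0,0,0,0.124],[0,0,0,0.124]]' >/dev/null && python3 -m pendant '[[0,0,0,0.124],[0,0,0,0.124],[0,0,0,0.124],[0.002,0.037,0,0.01],[0.002,0.037,0,0],[0.002,0.037,0,0],[0.002,0.037,0,0],[0.002,0.037,0,0]]'>/dev/null && python3 -m pendant '[[0.002,0.037,0,0],[0.002,0.037,0,0],[0,0.011,0,0],[0,0,0,0],[0,0,0,0],[0,0,0,0]]'
python3 - <<'E'
from h import *
togo([.445,-.011,.138],-4.2); c=cam('wrist','port1.png')
for t,z in(('port_ring',.119),('key_round',.149),('key_square',.149),('key_bar',.149)):
  for o in r.outline_of(t,'wrist')[:1]: print(t,round(o['score'],2),np.round(o['bbox'],1),ray(c,o['bbox'][:2],z).round(4))
# projected mouth circle for candidate
yaw=np.radians(-4.2)
def circ(p,rad,h=0):
  X=np.array([np.cos(yaw),np.sin(yaw),0]);Y=np.array([-np.sin(yaw),np.cos(yaw),0]);a=np.radians(25)
  Z=np.array([0,0,1])*np.cos(a)-X*np.sin(a); U=X*np.cos(a)+np.array([0,0,1])*np.sin(a)
  t=np.linspace(0,6.28,60)
  return np.array([proj(c,np.array(p)+rad*np.cos(k)*U+rad*np.sin(k)*Y+h*Z) for k in t])
im=cv2.resize(c['img'][120:330,130:410,::-1],None,fx=2.8,fy=2.8,interpolation=2)
for p,col in(((.445,-.011,.119),(0,0,255)),):
  for rad in(.019,.0285):
    q=((circ(p,rad)-[130,120])*2.8).astype(np.int32); cv2.polylines(im,[q.reshape(-1,1,2)],True,col,1)
cv2.imwrite('pics/port1c.png',im)
E
```

```text
time: 10.15
ee_pos: [0.4445, -0.0104, 0.2273]
eef_rot: [0.999, -0.036, -0.001, -0.0]
ft_force: [-0.3, 0.2, -0.9]
width: 0.0112
grip_force: 15.0
t 10.15 pos [ 0.4445 -0.0104  0.2273] yaw -4.11 q7 -1.69 F [-0.3  0.2 -0.9] w 0.0112 g 15.0
togo tool [0.0006 0.0006 0.0893] turn 0.0015
after turn [0.0005 0.0006 0.0893]
port_ring 0.59 [284.5 206.2  65.3  49.1] [ 0.4465 -0.0137  0.119 ]
key_round 0.73 [314.9 115.7  28.9  32.4] [ 0.5178 -0.0386  0.149 ]
key_square 0.8 [389.8 117.   28.8  27.1] [ 0.5134 -0.0885  0.149 ]
key_bar 0.92 [240.3 112.6  13.3  54.1] [0.5234 0.0109 0.149 ]
```

View pics/port1c.png

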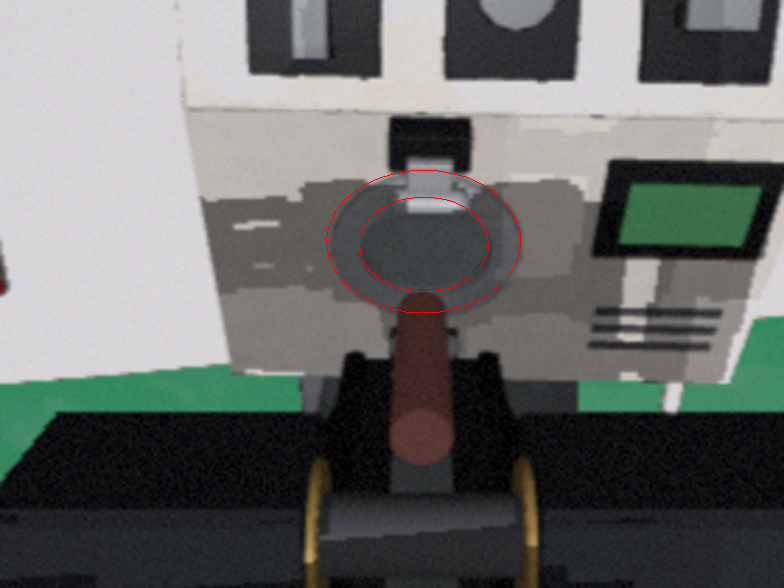

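The projected ring matches the picture exactly, so the port is at (.445, -.011) and the rod is centred. Lowering and letting go.

```bash
python3 -m pendant '[[0,0,0.03,0],[0,0,0.03,0],[0,0,0.02,0],[0,0,0.009,0],[0,0,0,0],[0,0,0,0]]' && python3 -m pendant '[[0,0,0,0],[0,0,0,0],[0,0,0,0],[0,0,0,0]]' 0.35 && python3 -m pendant '[[0,0,-0.03,0],[0,0,-0.03,0],[0,0,-0.03,0],[0,0,0,0]]'
python3 - <<'E'
from h import *
togo([.4603,.2932,.23],74.4); c=cam('wrist','aft1.png')
cv2.imwrite('pics/aft1c.png',cv2.resize(c['img'][120:330,130:410,::-1],None,fx=2,fy=2))
E
```

```text
time: 10.9
ee_pos: [0.4452, -0.0113, 0.1397]
eef_rot: [0.999, -0.036, 0.0, -0.0]
ft_force: [-0.0, -1.0, -0.4]
width: 0.0112
grip_force: 15.0
time: 11.23
ee_pos: [0.4453, -0.0116, 0.1398]
eef_rot: [0.999, -0.037, 0.001, 0.0]
ft_force: [0.3, -0.2, -0.4]
width: 0.0277
grip_force: 0.0
time: 11.57
ee_pos: [0.4474, -0.0114, 0.2347]
eef_rot: [0.999, -0.037, 0.004, 0.001]
ft_force: [1.0, 0.6, -0.1]
width: 0.0307
grip_force: 0.0
t 11.57 pos [ 0.4474 -0.0114  0.2347] yaw -4.18 q7 -1.69 F [ 1.   0.6 -0.1] w 0.0307 g 0.0
togo tool [-0.0094 -0.3047  0.0043] turn -1.3716
after turn [ 0.2968 -0.0695  0.0047]
```

View pics/aft1c.png

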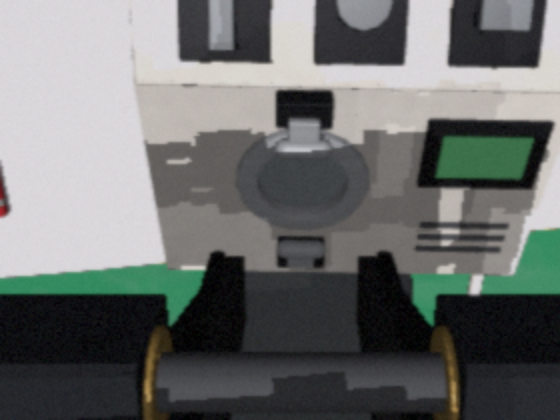

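The port is clear and the rubber is inside. Second rubber.

```bash
python3 -m pendant '[[-0.0012,-0.038,0,0],[-0.0012,-0.038,0,0],[-0.0012,-0.038,0,0],[-0.0012,-0.038,0,0],[-0.0012,-0.038,0,0],[-0.0012,-0.038,0,0],[-0.0012,-0.038,0,0],[-0.001,-0.0387,0,0]]' 0.4 >/dev/null && python3 -m pendant '[[0,0,0,-0.1247],[0,0,0,-0.1247],[0,0,0,-0.1247],[0,0,0,-0.1247],[0,0,0,-0.1247],[0,0,0,-0.1247],[0,0,0,-0.1247],[0,0,0,-0.1247]]' >/dev/null && python3 -m pendant '[[0,0,0,-0.1247],[0,0,0,-0.1247],[0,0,0,-0.1247],[0,0,0.035,0],[0,0,0.035,0],[0,0,0.03,0],[0,0,0,0],[0,0,0,0]]'
python3 - <<'E'
from h import *
togo([.4603,.2932,.0595],74.4); c=cam('wrist')
hsv=cv2.cvtColor(c['img'],cv2.COLOR_RGB2HSV)
m=((hsv[...,0]<12)&(hsv[...,1]>80)&(hsv[...,2]>40)).astype(np.uint8); m[:, :255]=0;m[:,310:]=0;m[270:]=0
n,l,s,ce=cv2.connectedComponentsWithStats(m); print(s[1:][s[1:,4]>20])
for k in(1,2,3,4): print(proj(c,[.4514+.0089*k,.2604+.0328*k,.064]).round(1))
E
```

```text
time: 13.62
ee_pos: [0.4569, 0.2927, 0.1282]
eef_rot: [0.796, 0.605, -0.001, -0.001]
ft_force: [0.6, 1.1, 1.0]
width: 0.0348
grip_force: 0.0
t 13.62 pos [0.4569 0.2927 0.1282] yaw 74.43 q7 -1.25 F [0.6 1.1 1. ] w 0.0348 g 0.0
togo tool [0.0015 0.0034 0.0687] turn 0.0006
after turn [0.0014 0.0032 0.0687]
[[277  58  18  24 326]
 [276 115  18  20 272]
 [276 159  17  28 367]
 [276 201  15  32 420]]
[284.9 226.6]
[284.7 178.8]
[284.6 126.3]
[284.5  68.4]
```

```bash
python3 -m pendant '[[0.0005,0.0012,0.023,0],[0.0005,0.0012,0.023,0],[0.0005,0.001,0.0225,0],[0,0,0,0],[0,0,0,0]]' >/dev/null && python3 -m pendant '[[0,0,0,0],[0,0,0,0],[0,0,0,0],[0,0,0,0],[0,0,0,0]]' 0 15 && python3 -m pendant '[[0,0,-0.034,0],[0,0,-0.034,0],[0,0,-0.034,0],[0,0,-0.034,0],[0,0,-0.036,0],[0,0,0,0.1247],[0,0,0,0.1247],[0,0,0,0.1247]]' >/dev/null && python3 -m pendant '[[0,0,0,0.1247],[0,0,0,0.1247],[0,0,0,0.1247],[0,0,0,0.1247],[0,0,0,0.1247],[0,0,0,0.1247],[0,0,0,0.1247],[0,0,0,0.1247]]' >/dev/null && python3 -m pendant '[[0.001,0.038,0,0],[0.001,0.038,0,0],[0.001,0.038,0,0],[0.001,0.038,0,0],[0.001,0.038,0,0],[0.001,0.038,0,0],[0.001,0.038,0,0],[0,0.0385,0,0]]' >/dev/null && python3 -m pendant '[[0,0,0,0],[0,0,0,0],[0,0,0,0],[0,0,0,0]]'
python3 -c "
from h import *
togo([.445,-.011,.139],-4.2)"
```

```text
time: 14.5
ee_pos: [0.4617, 0.2937, 0.0612]
eef_rot: [0.797, 0.605, 0.0, 0.0]
ft_force: [-2.4, 0.9, 4.5]
width: 0.0116
grip_force: 14.9
time: 16.83
ee_pos: [0.4463, -0.0092, 0.2327]
eef_rot: [0.999, -0.035, 0.0, -0.0]
ft_force: [0.2, 0.2, 0.6]
width: 0.0116
grip_force: 15.0
t 16.83 pos [ 0.4463 -0.0092  0.2327] yaw -4.06 q7 -1.69 F [0.2 0.2 0.6] w 0.0116 g 15.0
togo tool [-0.0012  0.0019  0.0937] turn 0.0024
after turn [-0.0011  0.0019  0.0937]
```

```bash
python3 -m pendant '[[-0.001,0.002,0.03,0],[0,0,0.03,0],[0,0,0.02,0],[0,0,0.0135,0],[0,0,0,0],[0,0,0,0]]' && python3 -m pendant '[[0,0,0,0],[0,0,0,0],[0,0,0,0],[0,0,0,0]]' 0.35 && python3 -m pendant '[[0,0,-0.03,0],[0,0,-0.03,0],[0,0,-0.03,0],[0,0,0,0],[0,-0.0375,0,0],[0,-0.0375,0,0],[0,-0.0375,0,0],[0,-0.0375,0,0]]' >/dev/null && python3 -m pendant '[[0,-0.0375,0,0],[0,-0.0375,0,0],[0,-0.0375,0,0],[0,-0.0375,0,0],[0,-0.0375,0,0],[0,0,0,-0.1247],[0,0,0,-0.1247],[0,0,0,-0.1247]]' >/dev/null && python3 -m pendant '[[0,0,0,-0.1247],[0,0,0,-0.1247],[0,0,0,-0.1247],[0,0,0,-0.1247],[0,0,0,-0.1247],[0,0,0,-0.1247],[0,0,0,-0.1247],[0,0,0,-0.1247]]' >/dev/null && python3 -m pendant '[[0,0,0.035,0],[0,0,0.035,0],[0,0,0.03,0],[0,0,0,0],[0,0,0,0]]'
python3 - <<'E'
from h import *
togo([.4692,.3260,.0595],74.4); c=cam('wrist')
hsv=cv2.cvtColor(c['img'],cv2.COLOR_RGB2HSV)
m=((hsv[...,0]<12)&(hsv[...,1]>80)&(hsv[...,2]>40)).astype(np.uint8); m[:, :255]=0;m[:,310:]=0;m[270:]=0
n,l,s,ce=cv2.connectedComponentsWithStats(m); print(s[1:][s[1:,4]>20])
for k in(2,3,4): print(proj(c,[.4514+.0089*k,.2604+.0328*k,.064]).round(1))
E
```

```text
time: 17.33
ee_pos: [0.4449, -0.0114, 0.1391]
eef_rot: [0.999, -0.035, -0.0, -0.0]
ft_force: [-0.5, 0.0, 0.9]
width: 0.0114
grip_force: 15.0
time: 17.67
ee_pos: [0.4455, -0.0126, 0.1397]
eef_rot: [0.999, -0.037, 0.001, 0.0]
ft_force: [-0.6, 1.1, -0.2]
width: 0.0278
grip_force: 0.0
time: 20.08
ee_pos: [0.4694, 0.3236, 0.1288]
eef_rot: [0.797, 0.605, -0.001, -0.0]
ft_force: [-0.1, -0.3, 0.5]
width: 0.0305
grip_force: 0.0
t 20.08 pos [0.4694 0.3236 0.1288] yaw 74.4 q7 -1.34 F [-0.1 -0.3  0.5] w 0.0305 g 0.0
togo tool [ 0.0023 -0.0007  0.0693] turn -0.0
after turn [ 0.0022 -0.0008  0.0693]
[[271 114  18  19 266]
 [271 158  17  27 360]
 [271 200  15  32 414]]
[279.1 225.3]
[278.7 177.5]
[278.2 125. ]
```

```bash
python3 -m pendant '[[0.001,-0.0005,0.023,0],[0.001,0,0.023,0],[0,0,0.0225,0],[0,0,0,0],[0,0,0,0]]' >/dev/null && python3 -m pendant '[[0,0,0,0],[0,0,0,0],[0,0,0,0],[0,0,0,0],[0,0,0,0]]' 0 15 && python3 -m pendant '[[0,0,-0.034,0],[0,0,-0.034,0],[0,0,-0.034,0],[0,0,-0.034,0],[0,0,-0.036,0],[0,0,0,0.1247],[0,0,0,0.1247],[0,0,0,0.1247]]' >/dev/null && python3 -m pendant '[[0,0,0,0.1247],[0,0,0,0.1247],[0,0,0,0.1247],[0,0,0,0.1247],[0,0,0,0.1247],[0,0,0,0.1247],[0,0,0,0.1247],[0,0,0,0.1247]]' >/dev/null && python3 -m pendant '[[0,0.0375,0,0],[0,0.0375,0,0],[0,0.0375,0,0],[0,0.0375,0,0],[0,0.0375,0,0],[0,0.0375,0,0],[0,0.0375,0,0],[0,0.0375,0,0]]' >/dev/null && python3 -m pendant '[[0,0.0375,0,0],[0,0,0,0],[0,0,0,0],[0,0,0,0],[0,0,0,0]]'
python3 -c "
from h import *
togo([.445,-.011,.139],-4.2)"
```

```text
time: 20.97
ee_pos: [0.4704, 0.3264, 0.0615]
eef_rot: [0.797, 0.605, 0.001, 0.0]
ft_force: [0.2, -0.9, 6.0]
width: 0.0112
grip_force: 15.0
time: 23.38
ee_pos: [0.4452, -0.0091, 0.2326]
eef_rot: [0.999, -0.036, 0.0, -0.0]
ft_force: [-0.3, 0.2, -0.2]
width: 0.0113
grip_force: 15.0
t 23.38 pos [ 0.4452 -0.0091  0.2326] yaw -4.07 q7 -1.69 F [-0.3  0.2 -0.2] w 0.0113 g 15.0
togo tool [-0.0001  0.0019  0.0936] turn 0.0023
after turn [-0.      0.0019  0.0936]
```

```bash
python3 -m pendant '[[0,0.002,0.03,0],[0,0,0.03,0],[0,0,0.02,0],[0,0,0.0135,0],[0,0,0,0],[0,0,0,0]]' && python3 -m pendant '[[0,0,0,0],[0,0,0,0],[0,0,0,0],[0,0,0,0]]' 0.35 && python3 -m pendant '[[0,0,-0.03,0],[0,0,-0.03,0],[0,0,-0.03,0],[0,0,0,0],[0,-0.037,0,0],[0,-0.037,0,0],[0.001,-0.037,0,0],[0.001,-0.037,0,0]]' >/dev/null && python3 -m pendant '[[0.001,-0.037,0,0],[0.001,-0.037,0,0],[0.001,-0.037,0,0],[0.001,-0.037,0,0],[0,-0.037,0,0],[0,-0.037,0,0],[0,0,0,-0.1247],[0,0,0,-0.1247]]' >/dev/null && python3 -m pendant '[[0,0,0,-0.1247],[0,0,0,-0.1247],[0,0,0,-0.1247],[0,0,0,-0.1247],[0,0,0,-0.1247],[0,0,0,-0.1247],[0,0,0,-0.1247],[0,0,0,-0.1247]]' >/dev/null && python3 -m pendant '[[0,0,0,-0.1247],[0,0,0.035,0],[0,0,0.035,0],[0,0,0.03,0],[0,0,0,0],[0,0,0,0]]'
python3 - <<'E'
from h import *
togo([.4781,.3588,.0595],74.4); c=cam('wrist')
hsv=cv2.cvtColor(c['img'],cv2.COLOR_RGB2HSV)
m=((hsv[...,0]<12)&(hsv[...,1]>80)&(hsv[...,2]>40)).astype(np.uint8); m[:, :255]=0;m[:,310:]=0;m[270:]=0
n,l,s,ce=cv2.connectedComponentsWithStats(m); print(s[1:][s[1:,4]>20])
for k in(3,4): print(proj(c,[.4514+.0089*k,.2604+.0328*k,.064]).round(1))
E
```

```text
time: 23.88
ee_pos: [0.4448, -0.0113, 0.139]
eef_rot: [0.999, -0.035, -0.001, -0.0]
ft_force: [0.5, 0.4, 1.8]
width: 0.0114
grip_force: 15.0
time: 24.22
ee_pos: [0.4454, -0.0125, 0.1398]
eef_rot: [0.999, -0.037, 0.001, 0.0]
ft_force: [0.2, -0.3, -0.1]
width: 0.0278
grip_force: 0.0
time: 26.72
ee_pos: [0.4777, 0.3556, 0.1287]
eef_rot: [0.797, 0.605, -0.001, -0.0]
ft_force: [0.4, -0.4, 0.8]
width: 0.0302
grip_force: 0.0
t 26.72 pos [0.4777 0.3556 0.1287] yaw 74.39 q7 -1.38 F [ 0.4 -0.4  0.8] w 0.0302 g 0.0
togo tool [ 0.0033 -0.0003  0.0692] turn -0.0001
after turn [ 0.0032 -0.0004  0.0692]
[[272 157  17  27 361]
 [273 199  15  32 409]]
[279.6 224. ]
[279.1 176.1]
```

```bash
python3 -m pendant '[[0.0015,0,0.023,0],[0.0015,0,0.023,0],[0,0,0.0225,0],[0,0,0,0],[0,0,0,0]]' >/dev/null && python3 -m pendant '[[0,0,0,0],[0,0,0,0],[0,0,0,0],[0,0,0,0],[0,0,0,0]]' 0 15 && python3 -m pendant '[[0,0,-0.034,0],[0,0,-0.034,0],[0,0,-0.034,0],[0,0,-0.034,0],[0,0,-0.036,0],[0,0,0,0.1247],[0,0,0,0.1247],[0,0,0,0.1247]]' >/dev/null && python3 -m pendant '[[0,0,0,0.1247],[0,0,0,0.1247],[0,0,0,0.1247],[0,0,0,0.1247],[0,0,0,0.1247],[0,0,0,0.1247],[0,0,0,0.1247],[0,0,0,0.1247]]' >/dev/null && python3 -m pendant '[[-0.001,0.037,0,0],[-0.001,0.037,0,0],[-0.001,0.037,0,0],[-0.001,0.037,0,0],[-0.001,0.037,0,0],[-0.001,0.037,0,0],[0,0.037,0,0],[0,0.037,0,0]]' >/dev/null && python3 -m pendant '[[0,0.037,0,0],[0,0.037,0,0],[0,0,0,0],[0,0,0,0],[0,0,0,0],[0,0,0,0]]'
python3 -c "
from h import *
togo([.445,-.011,.139],-4.2)"
```

```text
time: 27.6
ee_pos: [0.4794, 0.3593, 0.0616]
eef_rot: [0.797, 0.605, 0.001, 0.0]
ft_force: [0.1, 0.2, 5.3]
width: 0.0113
grip_force: 15.0
time: 30.1
ee_pos: [0.4458, -0.0082, 0.2326]
eef_rot: [0.999, -0.036, 0.0, -0.0]
ft_force: [0.2, 0.4, -0.6]
width: 0.0109
grip_force: 15.0
t 30.1 pos [ 0.4458 -0.0082  0.2326] yaw -4.07 q7 -1.69 F [ 0.2  0.4 -0.6] w 0.0109 g 15.0
togo tool [-0.0007  0.0028  0.0936] turn 0.0023
after turn [-0.0006  0.0028  0.0936]
```

```bash
python3 -m pendant '[[-0.001,0.003,0.03,0],[0,0,0.03,0],[0,0,0.02,0],[0,0,0.0135,0],[0,0,0,0],[0,0,0,0]]' && python3 -m pendant '[[0,0,0,0],[0,0,0,0],[0,0,0,0],[0,0,0,0]]' 0.35 && python3 -m pendant '[[0,0,-0.03,0],[0,0,-0.03,0],[0,0,-0.03,0],[0,0,0,0],[0.001,-0.037,0,0],[0.001,-0.037,0,0],[0.001,-0.037,0,0],[0.001,-0.037,0,0]]' >/dev/null && python3 -m pendant '[[0.001,-0.037,0,0],[0.001,-0.037,0,0],[0.001,-0.037,0,0],[0.001,-0.037,0,0],[0.001,-0.037,0,0],[0.001,-0.037,0,0],[0.001,-0.037,0,0],[0,0,0,-0.1247]]' >/dev/null && python3 -m pendant '[[0,0,0,-0.1247],[0,0,0,-0.1247],[0,0,0,-0.1247],[0,0,0,-0.1247],[0,0,0,-0.1247],[0,0,0,-0.1247],[0,0,0,-0.1247],[0,0,0,-0.1247]]' >/dev/null && python3 -m pendant '[[0,0,0,-0.1247],[0,0,0,-0.1247],[0,0,0.035,0],[0,0,0.035,0],[0,0,0.03,0],[0,0,0,0],[0,0,0,0]]'
python3 - <<'E'
from h import *
togo([.4870,.3916,.0595],74.4); c=cam('wrist')
hsv=cv2.cvtColor(c['img'],cv2.COLOR_RGB2HSV)
m=((hsv[...,0]<12)&(hsv[...,1]>80)&(hsv[...,2]>40)).astype(np.uint8); m[:, :255]=0;m[:,310:]=0;m[270:]=0
n,l,s,ce=cv2.connectedComponentsWithStats(m); print(s[1:][s[1:,4]>20])
for k in(4,): print(proj(c,[.4514+.0089*k,.2604+.0328*k,.064]).round(1))
E
```

```text
time: 30.6
ee_pos: [0.4444, -0.0114, 0.139]
eef_rot: [0.999, -0.036, -0.0, -0.0]
ft_force: [0.3, -0.3, 0.5]
width: 0.0112
grip_force: 15.0
time: 30.93
ee_pos: [0.445, -0.0126, 0.1397]
eef_rot: [0.999, -0.037, 0.001, 0.0]
ft_force: [0.3, 0.1, -0.2]
width: 0.0275
grip_force: 0.0
time: 33.52
ee_pos: [0.484, 0.3812, 0.1283]
eef_rot: [0.797, 0.604, -0.002, -0.001]
ft_force: [0.0, 0.6, 1.2]
width: 0.0304
grip_force: 0.0
t 33.52 pos [0.484  0.3812 0.1283] yaw 74.37 q7 -1.36 F [0.  0.6 1.2] w 0.0304 g 0.0
togo tool [0.0109 0.0002 0.0688] turn -0.0006
after turn [0.0108 0.0001 0.0688]
[[274 189  15  32 404]]
[280.4 213.8]
```

```bash
python3 -m pendant '[[0.0105,0,0.01,0],[0,0,0.02,0],[0,0,0.02,0],[0,0,0.0185,0],[0,0,0,0],[0,0,0,0]]' >/dev/null && python3 -m pendant '[[0,0,0,0],[0,0,0,0],[0,0,0,0],[0,0,0,0],[0,0,0,0]]' 0 15 && python3 -m pendant '[[0,0,-0.034,0],[0,0,-0.034,0],[0,0,-0.034,0],[0,0,-0.034,0],[0,0,-0.036,0],[0,0,0,0.1247],[0,0,0,0.1247],[0,0,0,0.1247]]' >/dev/null && python3 -m pendant '[[0,0,0,0.1247],[0,0,0,0.1247],[0,0,0,0.1247],[0,0,0,0.1247],[0,0,0,0.1247],[0,0,0,0.1247],[0,0,0,0.1247],[0,0,0,0.1247]]' >/dev/null && python3 -m pendant '[[-0.001,0.037,0,0],[-0.001,0.037,0,0],[-0.001,0.037,0,0],[-0.001,0.037,0,0],[-0.001,0.037,0,0],[-0.001,0.037,0,0],[-0.001,0.037,0,0],[-0.001,0.037,0,0]]' >/dev/null && python3 -m pendant '[[-0.001,0.037,0,0],[-0.001,0.037,0,0],[-0.001,0.035,0,0],[0,0,0,0],[0,0,0,0],[0,0,0,0],[0,0,0,0]]'
python3 -c "
from h import *
togo([.445,-.011,.139],-4.2)"
```

```text
time: 34.48
ee_pos: [0.4875, 0.3922, 0.0612]
eef_rot: [0.797, 0.604, 0.0, -0.0]
ft_force: [0.5, -1.1, 5.5]
width: 0.0115
grip_force: 15.0
time: 37.07
ee_pos: [0.4467, -0.01, 0.2323]
eef_rot: [0.999, -0.036, -0.001, -0.0]
ft_force: [0.7, 0.7, -0.9]
width: 0.0117
grip_force: 15.0
t 37.07 pos [ 0.4467 -0.01    0.2323] yaw -4.09 q7 -1.7 F [ 0.7  0.7 -0.9] w 0.0117 g 15.0
togo tool [-0.0015  0.0012  0.0933] turn 0.0019
after turn [-0.0016  0.0011  0.0933]
```

```bash
python3 -m pendant '[[-0.0015,0.001,0.03,0],[0,0,0.03,0],[0,0,0.02,0],[0,0,0.0135,0],[0,0,0,0],[0,0,0,0]]' && python3 -m pendant '[[0,0,0,0],[0,0,0,0],[0,0,0,0],[0,0,0,0]]' 0.35 && python3 -m pendant '[[0,0,-0.03,0],[0,0,-0.03,0],[0,0,-0.03,0],[0,0,0,0],[0.004,0.036,0,0],[0.004,0.036,0,0],[0.004,0.036,0,0],[0.004,0.036,0,0]]' >/dev/null && python3 -m pendant '[[0.004,0.036,0,0],[0.004,0.036,0,0],[0.004,0.036,0,0],[0.004,0.036,0,0],[0,0,0,0],[0,0,0,0],[0,0,0,0]]' 0.6
python3 - <<'E'
from h import *
st(); c=cam('wrist','cap2.png'); cam('top','top2.png'); 
for o in r.outline_of('cap','wrist'): print(o['score'],np.round(o['bbox'],1),ray(c,o['bbox'][:2],.02).round(4))
E
```

```text
time: 37.57
ee_pos: [0.4447, -0.0111, 0.1387]
eef_rot: [0.999, -0.036, -0.001, -0.0]
ft_force: [1.0, 0.7, 0.3]
width: 0.0115
grip_force: 15.0
time: 37.9
ee_pos: [0.4453, -0.0121, 0.1395]
eef_rot: [0.999, -0.037, 0.0, 0.0]
ft_force: [-0.3, 0.4, -0.4]
width: 0.0276
grip_force: 0.0
time: 39.15
ee_pos: [0.4559, -0.3013, 0.2286]
eef_rot: [0.999, -0.037, -0.001, -0.0]
ft_force: [0.4, -1.2, 0.5]
width: 0.0518
grip_force: 0.0
t 39.15 pos [ 0.4559 -0.3013  0.2286] yaw -4.21 q7 -1.18 F [ 0.4 -1.2  0.5] w 0.0518 g 0.0
0.83 [383.2 145.1  50.4  49.2] [ 0.4872 -0.4141  0.02  ]
0.69 [280.9 178.5  49.8  48.2] [ 0.4586 -0.3017  0.02  ]
0.61 [315.1  28.9  53.3  57.7] [ 0.6045 -0.3457  0.02  ]
0.23 [ 66.5 199.4 131.9 174.7] [ 0.4522 -0.0575  0.02  ]
```

View pics/cap2.png

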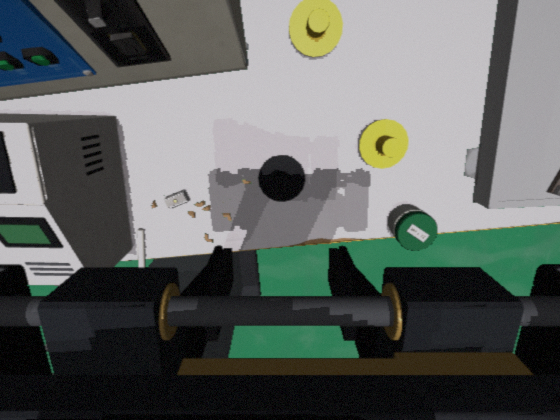

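The black cap at (281,178) is alone and has not moved. The yellow look-alikes are at (384,144) and (316,25). Locating the disc precisely now.

```bash
python3 - <<'E'
from h import *
c=cam('wrist')
g=c['img'].max(2); m=(g<45).astype(np.uint8); m[:120]=0; m[240:]=0; m[:,:230]=0; m[:,335:]=0
n,l,s,ce=cv2.connectedComponentsWithStats(m); print(s[1:][s[1:,4]>200])
for o in r.outline_of('cap','wrist'):
  if o['bbox'][0]<300 and o['bbox'][1]>150:
    print(np.round(o['bbox'],1)); p=ray(c,o['bbox'][:2],.010); print(p.round(4)); togo([p[0],p[1],.10])
    t=np.linspace(0,6.28,80); q=np.array([proj(c,p+[.027*np.cos(a),.027*np.sin(a),-.001]) for a in t]); print('pred box',q.min(0),q.max(0))
E
```

```text
[[ 259  156   46   45 1582]]
[279.9 175.8  46.   49.6]
[ 0.4598 -0.3     0.01  ]
t 39.4 pos [ 0.456  -0.3009  0.2289] yaw -4.13 q7 -1.18 F [-0.1  1.1  0.4] w 0.0523 g 0.0
togo tool [ 0.0038 -0.0012  0.1289] turn None
pred box [256.26280337 151.88157534] [303.54834446 198.32699482]
```

```bash
python3 -m pendant '[[0,0.001,0.032,0],[0,0,0.032,0],[0,0,0.032,0],[0,0,0.032,0],[0,0,0,0],[0,0,0,0]]' 0.6
python3 - <<'E'
from h import *
st(); c=cam('wrist','cap3.png')
g=c['img'].max(2)
im=cv2.resize(np.clip(c['img'][120:300,190:370,::-1].astype(float)*2.5,0,255).astype(np.uint8),None,fx=3.3,fy=3.3,interpolation=2)
for p,z,rad in((np.array([.4565,-.302]),.040,.01),(np.array([.4565,-.302]),.009,.027)):
  q=np.array([proj(c,[p[0]+rad*np.cos(a),p[1]+rad*np.sin(a),z]) for a in np.linspace(0,6.28,60)])
  cv2.polylines(im,[((q-[190,120])*3.3).astype(np.int32).reshape(-1,1,2)],True,(0,0,255),1)
cv2.imwrite('pics/cap3c.png',im)
E
```

```text
time: 39.9
ee_pos: [0.4549, -0.3019, 0.1003]
eef_rot: [0.999, -0.036, -0.002, -0.001]
ft_force: [0.9, 0.8, 1.4]
width: 0.0524
grip_force: 0.0
t 39.9 pos [ 0.4549 -0.3019  0.1003] yaw -4.17 q7 -1.21 F [0.9 0.8 1.4] w 0.0524 g 0.0
```

View pics/cap3c.png

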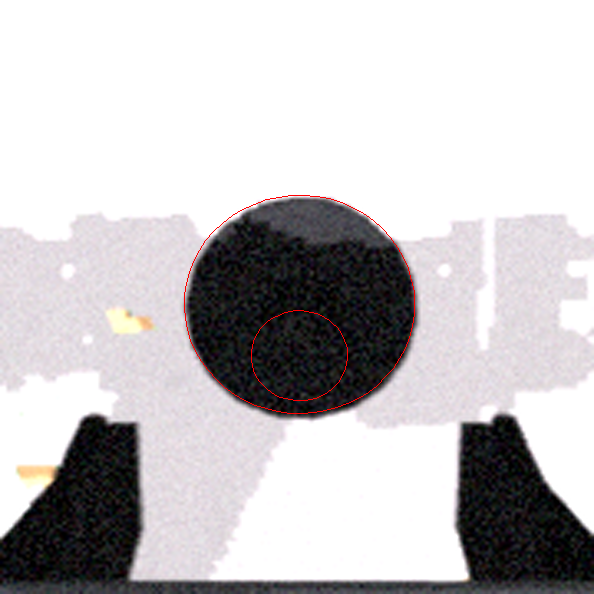

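The cap's disc fits the drawn circle at (.456, -.302). Gripping the knob with the tips 7 mm above the disc.

```bash
python3 -m pendant '[[0.0014,0,0.02,0],[0,0,0.02,0],[0,0,0.02,0],[0,0,0.0105,0],[0,0,0,0],[0,0,0,0]]' && python3 -m pendant '[[0,0,0,0],[0,0,0,0],[0,0,0,0],[0,0,0,0],[0,0,0,0],[0,0,0,0]]' 0 20
python3 - <<'E'
from h import *
st()
E
```

```text
time: 40.45
ee_pos: [0.4577, -0.3033, 0.0317]
eef_rot: [0.999, -0.037, 0.0, 0.0]
ft_force: [0.4, 0.2, 0.7]
width: 0.0524
grip_force: 0.0
time: 40.95
ee_pos: [0.4569, -0.3029, 0.0304]
eef_rot: [0.999, -0.037, -0.001, 0.0]
ft_force: [-0.1, 0.6, -0.1]
width: 0.0198
grip_force: 0.0
t 40.95 pos [ 0.4569 -0.3029  0.0304] yaw -4.21 q7 -1.24 F [-0.1  0.6 -0.1] w 0.0198 g 0.0
```

```bash
python3 -m pendant '[[0,0,0,0],[0,0,0,0],[0,0,-0.03,0],[0,0,-0.035,0],[0,0,-0.035,0],[0,0,-0.035,0],[0,0,-0.035,0],[0,0,-0.03,0]]'
cat >> h.py <<'E'
yw=np.radians(-4.2); X=np.array([np.cos(yw),np.sin(yw),0]);Y=np.array([-np.sin(yw),np.cos(yw),0]);Zw=np.array([0,0,1.])
ca,sa=np.cos(np.radians(25)),np.sin(np.radians(25)); n=ca*Zw-sa*X; U=ca*X+sa*Zw
M=np.array([.445,-.011,.119]); W=M+.056*Y-.004*n
E
python3 - <<'E'
from h import *
for a,b in(('start',W+.0142*U+.034*n+.015*Zw),('contact',W+.0142*U+.034*n),('flat',W+.03*n)): print(a,b.round(4)); togo(b,-4.2)
c=cam('wrist','held2.png')
cv2.imwrite('pics/held2c.png',np.clip(cv2.resize(c['img'][120:330,150:430,::-1],None,fx=2,fy=2)*1.8,0,255).astype(np.uint8))
E
```

```text
time: 41.62
ee_pos: [0.4571, -0.3028, 0.2327]
eef_rot: [0.999, -0.037, -0.0, 0.0]
ft_force: [0.9, -1.0, 0.3]
width: 0.0184
grip_force: 20.0
start [0.4493 0.0448 0.1672]
t 41.62 pos [ 0.4571 -0.3028  0.2327] yaw -4.21 q7 -1.18 F [ 0.9 -1.   0.3] w 0.0184 g 20.0
togo tool [-0.0333 -0.3462  0.0653] turn -0.0001
after turn [-0.0333 -0.3461  0.0655]
contact [0.4493 0.0448 0.1522]
t 41.62 pos [ 0.4571 -0.3028  0.2327] yaw -4.21 q7 -1.18 F [ 0.9 -1.   0.3] w 0.0184 g 20.0
togo tool [-0.0333 -0.3462  0.0803] turn -0.0001
after turn [-0.0333 -0.3461  0.0805]
flat [0.4381 0.0457 0.1426]
t 41.62 pos [ 0.4571 -0.3028  0.2327] yaw -4.21 q7 -1.18 F [ 0.9 -1.   0.3] w 0.0184 g 20.0
togo tool [-0.0445 -0.3462  0.0899] turn -0.0001
after turn [-0.0444 -0.3461  0.0901]
```

View pics/held2c.png

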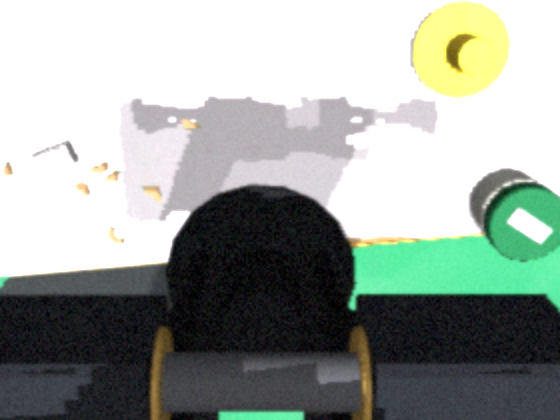

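The cap is held upright. I can't tilt the tool, so I'll swing the cap in the grip by laying its spigot flat on the plain slope beside the port. First, above that spot.

```bash
python3 -m pendant '[[-0.0037,-0.0385,0,0],[-0.0037,-0.0385,0,0],[-0.0037,-0.0385,0,0],[-0.0037,-0.0385,0,0],[-0.0037,-0.0385,0,0],[-0.0037,-0.0385,0,0],[-0.0037,-0.0385,0,0],[-0.0037,-0.0385,0,0]]' >/dev/null && python3 -m pendant '[[-0.0037,-0.0385,0,0],[0,0,0,0],[0,0,0.02,0],[0,0,0.02,0],[0,0,0.025,0],[0,0,0,0],[0,0,0,0],[0,0,0,0]]'
python3 - <<'E'
from h import *
togo(W+.0142*U+.034*n,-4.2)
E
```

```text
time: 43.0
ee_pos: [0.4497, 0.0452, 0.1663]
eef_rot: [0.999, -0.037, -0.0, -0.0]
ft_force: [0.8, -0.6, 0.6]
width: 0.0183
grip_force: 20.0
t 43.0 pos [0.4497 0.0452 0.1663] yaw -4.21 q7 -1.86 F [ 0.8 -0.6  0.6] w 0.0183 g 20.0
togo tool [-0.0004  0.0004  0.0141] turn -0.0002
after turn [-0.0004  0.0004  0.0141]
```

```bash
python3 -m pendant '[[0,0,0.006,0],[0,0,0.005,0],[0,0,0,0],[0,0,0,0]]' 0 8 && python3 -m pendant '[[0,0,0.001,0],[0,0,0,0]]' | grep -E 'pos|force' && python3 -m pendant '[[0,0,0.001,0],[0,0,0,0]]' | grep -E 'pos|force' &&  python3 -m pendant '[[0,0,0.001,0],[0,0,0,0]]' | grep -E 'pos|force' && python3 -m pendant '[[0,0,0.001,0],[0,0,0,0]]' | grep -E 'pos|force'
```

```text
time: 43.33
ee_pos: [0.4492, 0.0451, 0.1542]
eef_rot: [0.999, -0.037, -0.001, -0.0]
ft_force: [0.2, -0.6, -0.3]
width: 0.0192
grip_force: 8.0
ee_pos: [0.4493, 0.0451, 0.1533]
ft_force: [0.6, -0.0, -0.7]
grip_force: 8.0
ee_pos: [0.4494, 0.0452, 0.1525]
ft_force: [-1.9, -0.5, 2.0]
grip_force: 8.0
ee_pos: [0.4493, 0.0453, 0.1517]
ft_force: [-2.5, 0.7, 7.1]
grip_force: 8.0
ee_pos: [0.4492, 0.0453, 0.1508]
ft_force: [-4.0, -0.3, 7.1]
grip_force: 8.0
```

```bash
for k in 1; do python3 -m pendant '[[-0.0015,0,0.0005,0],[-0.0015,0,0.0005,0]]' | grep -E 'pos|force'; python3 -m pendant '[[-0.0015,0,0.001,0],[-0.0015,0,0.001,0]]' | grep -E 'pos|force';python3 -m pendant '[[-0.0015,0,0.001,0],[-0.0015,0,0.0012,0]]' | grep -E 'pos|force';python3 -m pendant '[[-0.0015,0,0.0013,0],[-0.001,0,0.0013,0],[0,0,0,0]]' | grep -E 'pos|force|wid'; done
python3 - <<'E'
from h import *
togo(W+.03*n,-4.2)
c=cam('wrist','flat.png')
cv2.imwrite('pics/flatc.png',np.clip(cv2.resize(c['img'][90:330,150:430,::-1],None,fx=2,fy=2)*1.8,0,255).astype(np.uint8))
c=cam('scene','flats.png')
E
```

```text
ee_pos: [0.4466, 0.0455, 0.1496]
ft_force: [0.0, 0.2, 2.5]
grip_force: 8.0
ee_pos: [0.4432, 0.0456, 0.1473]
ft_force: [0.1, 0.7, 2.8]
grip_force: 8.0
ee_pos: [0.4401, 0.0458, 0.1449]
ft_force: [0.3, -0.7, 2.2]
grip_force: 8.0
ee_pos: [0.4373, 0.046, 0.1421]
ft_force: [-0.4, -0.3, 2.0]
width: 0.0189
grip_force: 8.0
t 44.75 pos [0.4373 0.046  0.1421] yaw -4.21 q7 -1.87 F [-0.4 -0.3  2. ] w 0.0189 g 8.0
togo tool [ 0.0009  0.0003 -0.0005] turn -0.0002
after turn [ 0.0009  0.0003 -0.0005]
```

View pics/flatc.png

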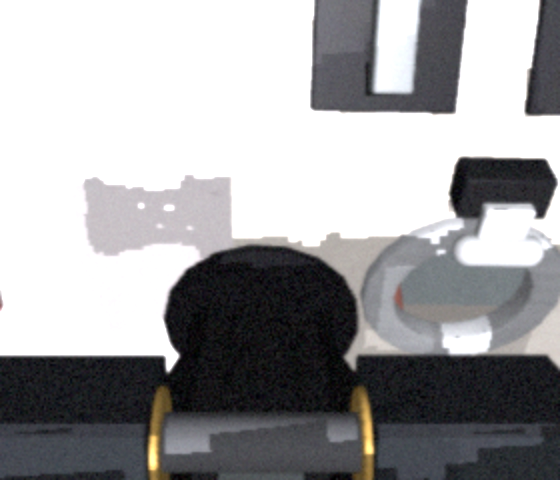

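The disc is now tilted against the slope. I'll press it flush, then tighten the grip.

```bash
python3 -m pendant '[[0.0005,0,0.0009,0],[0,0,0,0]]' | grep -E 'pos|force'; python3 -m pendant '[[0.0005,0,0.0009,0],[0,0,0,0]]' | grep -E 'pos|force'; python3 -m pendant '[[0.0004,0,0.0009,0],[0,0,0,0]]' | grep -E 'pos|force'; python3 -m pendant '[[0,0,0,0],[0,0,0,0],[0,0,0,0]]' 0 45
python3 - <<'E'
from h import *
s,T=st(); d=s['ee_pos']-W; print('UYn',(d@U).round(4),(d@Y).round(4),(d@n).round(4))
c=cam('wrist','flat2.png')
for hh in(0,):
  # predicted disc outline (top face 12mm above spigot bottom), axis through TCP with 25deg tilt, vs dark mask
  P=s['ee_pos']-.018*n
  t=np.linspace(0,6.28,100)
  for tilt in(15,20,25,30):
    a=np.radians(tilt); nn=np.cos(a)*Zw-np.sin(a)*X; uu=np.cos(a)*X+np.sin(a)*Zw
    q=np.array([proj(c,s['ee_pos']-.0185*nn+.027*(np.cos(k)*uu+np.sin(k)*Y)) for k in t]); print(tilt,q.min(0).round(1),q.max(0).round(1))
g=c['img'].max(2); m=(g<50).astype(np.uint8); col=m[:,278]; print('top rows', [ (x,int(np.argmax(m[180:,x])+180)) for x in(262,270,278,286,294)]); row=m[246]; print(np.where(row[200:360])[0][[0,-1]]+200)
E
```

```text
ee_pos: [0.4376, 0.046, 0.1413]
ft_force: [-4.6, -0.6, 5.3]
grip_force: 8.0
ee_pos: [0.4379, 0.046, 0.1404]
ft_force: [-5.6, 0.4, 4.9]
grip_force: 8.0
ee_pos: [0.4382, 0.046, 0.1395]
ft_force: [-6.2, -0.1, 7.1]
grip_force: 9.4
time: 45.6
ee_pos: [0.4383, 0.046, 0.1396]
eef_rot: [0.999, -0.037, -0.002, 0.0]
ft_force: [-6.6, 0.4, 6.5]
width: 0.0181
grip_force: 45.8
t 45.6 pos [0.4383 0.046  0.1396] yaw -4.2 q7 -1.87 F [-6.6  0.4  6.5] w 0.0181 g 45.8
UYn -0.0012 0.0004 0.0273
15 [232.2 210. ] [329.  284.7]
20 [231.9 210.2] [329.3 280. ]
25 [231.6 210.8] [329.6 275.2]
30 [231.2 212. ] [330.  270.4]
top rows [(262, 220), (270, 219), (278, 218), (286, 218), (294, 219)]
[233 328]
```

```bash
python3 -m pendant '[[-0.004,0,-0.0085,0],[-0.004,0,-0.0085,0],[-0.004,0,-0.0085,0],[0,0.02,0,0],[0,0.02,0,0],[0,0.0163,0,0],[0,0,0,0],[0,0,0,0]]'
python3 - <<'E'
from h import *
togo(M+.0273*n+.012*n,-4.2)
s=r.read_state(); d=s['ee_pos']-M; print('UYn',(d@U).round(4),(d@Y).round(4),(d@n).round(4))
c=cam('wrist','pre.png'); w=np.clip(cv2.resize(c['img'][90:330,150:430,::-1],None,fx=1.4,fy=1.4)*1.8,0,255).astype(np.uint8)
c2=cam('scene'); p=proj(c2,s['ee_pos']); x,y=int(p[0]),int(p[1]); print(x,y)
z=cv2.resize(c2['img'][y-30:y+42,x-45:x+45,::-1],(420,336),interpolation=2)
cv2.imwrite('pics/prec.png',np.hstack([w[:336,:370],z]))
E
```

```text
time: 46.32
ee_pos: [0.4231, -0.0099, 0.166]
eef_rot: [0.999, -0.038, -0.0, 0.0]
ft_force: [-0.2, 0.4, -0.0]
width: 0.0178
grip_force: 45.6
t 46.32 pos [ 0.4231 -0.0099  0.166 ] yaw -4.32 q7 -1.7 F [-0.2  0.4 -0. ] w 0.0178 g 45.6
togo tool [ 0.0053 -0.0005  0.0114] turn -0.002
after turn [ 0.0053 -0.0005  0.0114]
UYn 0.0 -0.0005 0.0519
295 208
```

View pics/prec.png

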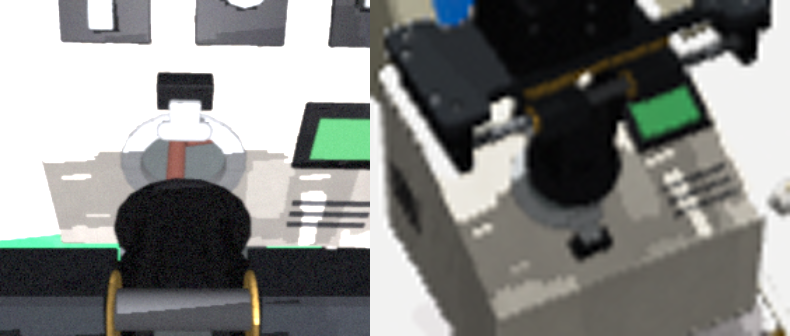

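The cap is tilted parallel to the ring and on its axis (wrist crop (185,235), ring (183,160)). Pushing along the port axis in small steps.

```bash
python3 -m pendant '[[0.0021,-0.0005,0.0045,0],[0.0021,0,0.0045,0],[0.0021,0,0.0045,0],[0,0,0,0],[0,0,0,0]]' | grep -E 'pos|force'; python3 -m pendant '[[0.00085,0,0.0018,0],[0,0,0,0]]' | grep -E 'pos|ft'; python3 -m pendant '[[0.00085,0,0.0018,0],[0,0,0,0]]' | grep -E 'pos|ft';  python3 -m pendant '[[0.00085,0,0.0018,0],[0,0,0,0]]' | grep -E 'pos|ft'
python3 - <<'E'
from h import *
s,T=st(); d=s['ee_pos']-M; print('UYn',(d@U).round(4),(d@Y).round(4),(d@n).round(4),'Fn',s['ft_force']@n,s['ft_force']@U)
E
```

```text
ee_pos: [0.4291, -0.0091, 0.1512]
ft_force: [0.7, 0.8, -0.2]
grip_force: 45.6
ee_pos: [0.4303, -0.0094, 0.1498]
ft_force: [-0.1, 0.5, -0.3]
ee_pos: [0.4313, -0.0095, 0.1481]
ft_force: [-0.1, -0.4, 0.9]
ee_pos: [0.4323, -0.0095, 0.1465]
ft_force: [1.5, 0.0, 2.5]
t 47.33 pos [ 0.4323 -0.0095  0.1465] yaw -4.22 q7 -1.73 F [1.5 0.  2.5] w 0.0181 g 45.9
UYn 0.0001 0.0005 0.0303 Fn 1.653935755040084 2.419300210271053
```

```bash
for k in 1; do python3 -m pendant '[[0.0004,0,0.0009,0],[0,0,0,0]]' | grep -E 'pos|ft'; python3 -m pendant '[[0.0004,0,0.0009,0],[0,0,0,0]]' | grep -E 'pos|ft'; python3 -m pendant '[[0.0004,0,0.0009,0],[0,0,0,0]]' | grep -E 'pos|ft'; done
python3 - <<'E'
from h import *
s,T=st(); d=s['ee_pos']-M; print('UYn',(d@U).round(4),(d@Y).round(4),(d@n).round(4),'Fn',s['ft_force']@n,s['ft_force']@U)
E
```

```text
ee_pos: [0.4325, -0.0095, 0.1456]
ft_force: [-0.3, -0.8, 1.7]
ee_pos: [0.4329, -0.0096, 0.1447]
ft_force: [0.9, -0.4, 3.6]
ee_pos: [0.4334, -0.0096, 0.1437]
ft_force: [1.6, 0.4, 0.0]
t 47.83 pos [ 0.4334 -0.0096  0.1437] yaw -4.22 q7 -1.73 F [1.6 0.4 0. ] w 0.0177 g 45.7
UYn -0.0002 0.0005 0.0273 Fn -0.6376360265534007 1.4163342178089953
```

```bash
for k in 1; do python3 -m pendant '[[0.0004,0,0.0009,0],[0,0,0,0]]' | grep -E 'pos|ft'; python3 -m pendant '[[0.0004,0,0.0009,0],[0,0,0,0]]' | grep -E 'pos|ft'; python3 -m pendant '[[0.0004,0,0.0009,0],[0,0,0,0]]' | grep -E 'pos|ft'; done
python3 - <<'E'
from h import *
s,T=st(); d=s['ee_pos']-M; print('UYn',(d@U).round(4),(d@Y).round(4),(d@n).round(4),'Fn',s['ft_force']@n,s['ft_force']@U)
c=cam('wrist','push.png'); w=np.clip(cv2.resize(c['img'][90:330,150:430,::-1],None,fx=1.4,fy=1.4)*1.8,0,255).astype(np.uint8)
c2=cam('scene'); p=proj(c2,s['ee_pos']); x,y=int(p[0]),int(p[1])
z=cv2.resize(c2['img'][y-30:y+42,x-45:x+45,::-1],(420,336),interpolation=2)
cv2.imwrite('pics/pushc.png',np.hstack([w[:336,:370],z]))
E
```

```text
ee_pos: [0.4337, -0.0097, 0.1426]
ft_force: [1.7, 0.3, 0.9]
ee_pos: [0.4341, -0.0097, 0.1417]
ft_force: [3.8, -0.7, -1.4]
ee_pos: [0.4348, -0.0098, 0.1409]
ft_force: [5.2, -0.7, -1.4]
t 48.33 pos [ 0.4348 -0.0098  0.1409] yaw -4.22 q7 -1.73 F [ 5.2 -0.7 -1.4] w 0.018 g 45.9
UYn -0.0001 0.0005 0.0242 Fn -3.429738097786806 4.148973008299078
```

View pics/pushc.png

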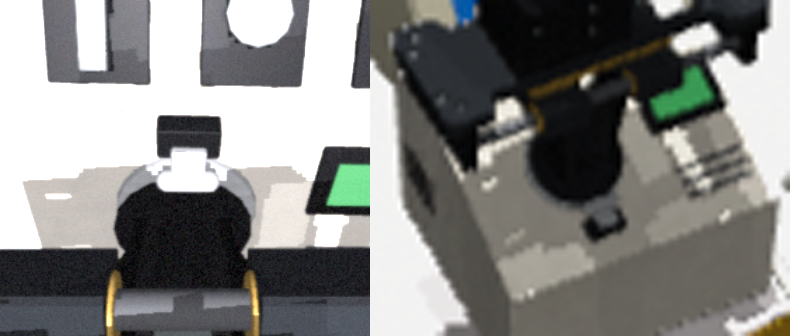

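The disc sits between the catches and the force has turned inward and up-slope. So the cap is passing the noses slightly down-slope of centre. I'll move 1 mm up-slope while pushing on.

```bash
for k in 1; do python3 -m pendant '[[0.0009,0,-0.0004,0],[0.0004,0,0.0009,0],[0,0,0,0]]' | grep -E 'pos|ft'; python3 -m pendant '[[0.0004,0,0.0009,0],[0,0,0,0]]' | grep -E 'pos|ft';  done
python3 - <<'E'
from h import *
s,T=st(); d=s['ee_pos']-M; print('UYn',(d@U).round(4),(d@Y).round(4),(d@n).round(4),'Fn',s['ft_force']@n,s['ft_force']@U,s['torque'])
E
```

```text
ee_pos: [0.4357, -0.0098, 0.1403]
ft_force: [4.5, -0.4, -1.6]
ee_pos: [0.436, -0.0098, 0.1394]
ft_force: [4.9, -0.9, -1.6]
t 48.85 pos [ 0.436  -0.0098  0.1394] yaw -4.21 q7 -1.73 F [ 4.9 -0.9 -1.6] w 0.018 g 45.9
UYn 0.0004 0.0005 0.0223 Fn -3.595294240765305 3.8400332480865536 [-0.11251848 -1.01338481 -0.00936921]
```

```bash
for k in 1; do python3 -m pendant '[[0.0004,0,0.0009,0],[0,0,0,0]]' | grep -E 'pos|ft'; python3 -m pendant '[[0.0004,0,0.0009,0],[0,0,0,0]]' | grep -E 'pos|ft';  done
python3 - <<'E'
from h import *
s,T=st(); d=s['ee_pos']-M; print('UYn',(d@U).round(4),(d@Y).round(4),(d@n).round(4),'Fn',s['ft_force']@n,s['ft_force']@U,s['torque'])
E
```

```text
ee_pos: [0.4361, -0.0098, 0.1388]
ft_force: [0.8, 0.3, 5.4]
ee_pos: [0.4361, -0.0098, 0.1386]
ft_force: [-7.6, -0.2, 15.4]
t 49.18 pos [ 0.4361 -0.0098  0.1386] yaw -4.22 q7 -1.74 F [-7.6 -0.2 15.4] w 0.0178 g 47.0
UYn 0.0002 0.0006 0.0215 Fn 17.192408795086358 -0.3195693515343344 [ 0.08812463  1.29701757 -0.05223437]
```

A hard stop at n = 21.5 mm, against 21.3 expected, with the force purely along the axis: the cap is home. Easing off, letting go and rising.

```bash
python3 -m pendant '[[-0.0004,0,-0.0009,0],[0,0,0,0],[0,0,0,0],[0,0,0,0]]' 0.5 | grep -E 'ft|width' && python3 -m pendant '[[0,0,-0.02,0],[0,0,-0.03,0],[0,0,-0.03,0],[0,0,-0.03,0],[0,0,0,0],[0,0,0,0]]'
python3 - <<'E'
from h import *
st(); c=cam('wrist'); im=np.clip(cv2.resize(c['img'][90:300,150:430,::-1],None,fx=2.4,fy=2.4,interpolation=2)*1.8,0,255).astype(np.uint8)
H=M-.006*n
for h,rad,col in((.012,.027,(0,0,255)),(.040,.01,(0,255,0))):
  q=np.array([proj(c,H+h*n+rad*(np.cos(k)*U+np.sin(k)*Y)) for k in np.linspace(0,6.28,80)])
  cv2.polylines(im,[((q-[150,90])*2.4).astype(np.int32).reshape(-1,1,2)],True,col,1)
cv2.imwrite('pics/home.png',im)
for t in('key_round','key_square','key_bar'):
  for o in r.outline_of(t,'wrist')[:1]: print(t,round(o['score'],2),np.round(o['bbox'],1),ray(c,o['bbox'][:2],.149).round(4))
E
```

```text
ft_force: [-1.9, 1.9, 4.4]
width: 0.0367
time: 50.02
ee_pos: [0.4371, -0.0101, 0.2496]
eef_rot: [0.999, -0.037, 0.001, 0.0]
ft_force: [-0.4, -0.5, 0.6]
width: 0.0433
grip_force: 0.0
t 50.02 pos [ 0.4371 -0.0101  0.2496] yaw -4.23 q7 -1.68 F [-0.4 -0.5  0.6] w 0.0433 g 0.0
key_round 0.67 [310.2 106.   23.7  31.2] [ 0.5166 -0.0375  0.149 ]
key_square 0.88 [379.5 105.6  29.2  26. ] [ 0.5131 -0.0878  0.149 ]
key_bar 0.95 [244.2 103.5  10.1  52.2] [0.5219 0.0102 0.149 ]
```

View pics/home.png

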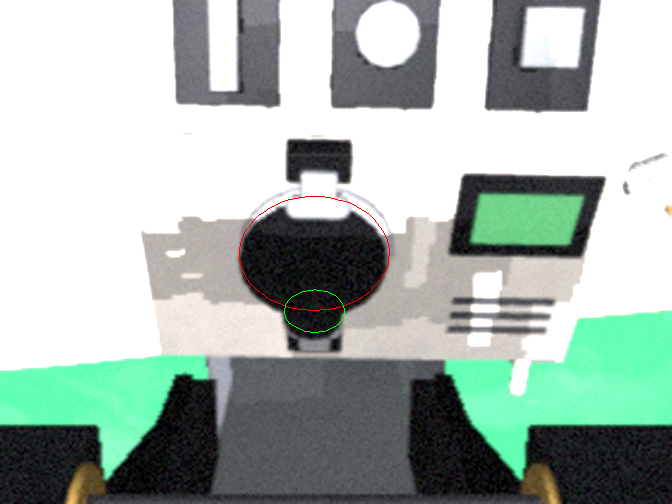

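The cap is home: its outline coincides with the drawn home pose and the upper nose lies over the disc. For the keys I'll shut the fingers and turn a half turn, so the camera side faces away from the tall instrument.

```bash
python3 -m pendant '[[0,0,0,-0.1247],[0,0,0,-0.1247],[0,0,0,-0.1247],[0,0,0,-0.1247],[0,0,0,-0.1247],[0,0,0,-0.1247],[0,0,0,-0.1247],[0,0,0,-0.1247]]' 0 10 >/dev/null; python3 -m pendant '[[0,0,0,-0.1247],[0,0,0,-0.1247],[0,0,0,-0.1247],[0,0,0,-0.1247],[0,0,0,-0.1247],[0,0,0,-0.1247],[0,0,0,-0.1247],[0,0,0,-0.1247]]'  >/dev/null; python3 -m pendant '[[0,0,0,-0.1247],[0,0,0,-0.1247],[0,0,0,-0.1247],[0,0,0,-0.1247],[0,0,0,-0.1247],[0,0,0,-0.1247],[0,0,0,-0.1247],[0,0,0,-0.1247]]'  >/dev/null; python3 -m pendant '[[0,0,0,-0.1247],[0,0,0,-0.024],[0,0,0,0],[0,0,0,0]]'
python3 - <<'E'
from h import *
togo([.5170,-.038,.17],175.8)
c=cam('scene'); print([ray(c,p,0).round(3) for p in((262,186),(342,172))])
E
```

```text
time: 52.55
ee_pos: [0.4363, -0.0099, 0.2481]
eef_rot: [0.039, 0.999, 0.0, -0.001]
ft_force: [0.3, -0.1, -0.1]
width: 0.0007
grip_force: 0.0
t 52.55 pos [ 0.4363 -0.0099  0.2481] yaw 175.56 q7 1.45 F [ 0.3 -0.1 -0.1] w 0.0007 g 0.0
togo tool [-0.0828 -0.0218  0.078 ] turn -0.0041
after turn [-0.0826 -0.0221  0.0781]
[array([ 0.679, -0.053,  0.   ]), array([ 0.6  , -0.298,  0.   ])]
```

```bash
python3 -m pendant '[[-0.028,-0.007,0,0],[-0.028,-0.007,0,0],[-0.027,-0.008,0,0],[0,0,0.04,0],[0,0,0.038,0],[0,0,0,0],[0,0,0,0],[0,0,0,0]]'
python3 - <<'E'
from h import *
togo([.5170,-.038,.160],175.8); c=cam('wrist','key.png')
for k,p in(('round',(.517,-.038)),('square',(.5135,-.088)),('bar',(.5218,.0105))):
  for o in r.outline_of('key_'+k,'wrist')[:1]: print(k,round(o['score'],2),np.round(o['bbox'],1),ray(c,o['bbox'][:2],.149).round(4))
E
```

```text
time: 53.27
ee_pos: [0.5183, -0.0378, 0.1725]
eef_rot: [0.037, 0.999, 0.0, 0.0]
ft_force: [1.4, -0.3, 1.1]
width: 0.0008
grip_force: 0.0
t 53.27 pos [ 0.5183 -0.0378  0.1725] yaw 175.73 q7 1.42 F [ 1.4 -0.3  1.1] w 0.0008 g 0.0
togo tool [ 0.0013 -0.0003  0.0125] turn -0.0012
after turn [ 0.0013 -0.0003  0.0125]
round 0.61 [279.  240.5  26.3  16. ] [ 0.5101 -0.0375  0.149 ]
square 0.74 [194.6 250.8  34.7  33.8] [ 0.5129 -0.0867  0.149 ]
```

```bash
python3 -m pendant '[[0.001,0,0.005,0],[0,0,0.006,0],[0,0,0.002,0],[0,0,0,0]]' | grep -E 'pos|ft'; python3 -m pendant '[[0,0,0.001,0],[0,0,0.001,0],[0,0,0,0]]' | grep -E 'pos|ft'; python3 -m pendant '[[0,0,0.001,0],[0,0,0,0]]' | grep -E 'pos|ft'; python3 -m pendant '[[0,0,0.001,0],[0,0,0,0]]' | grep -E 'pos|ft'; python3 -m pendant '[[0,0,0.001,0],[0,0,0,0]]' | grep -E 'pos|ft'
```

```text
ee_pos: [0.5166, -0.0379, 0.1573]
ft_force: [-0.1, 0.5, 2.6]
ee_pos: [0.5166, -0.0379, 0.1556]
ft_force: [-0.2, 0.9, 4.5]
ee_pos: [0.5166, -0.0379, 0.155]
ft_force: [-2.4, 0.1, 7.8]
ee_pos: [0.5167, -0.0378, 0.1548]
ft_force: [-6.8, -0.8, 15.1]
ee_pos: [0.5167, -0.0378, 0.1547]
ft_force: [-10.7, 0.4, 23.3]
```

The round key hit bottom (travel stop at .155, force past 5 N). Now the square key.

```bash
python3 -m pendant '[[0,0,-0.022,0],[0,0,0,0],[0,-0.025,0,0],[-0.0005,-0.0253,0,0],[0,0,0,0],[0,0,0,0],[0,0,0,0]]' | grep -E 'pos|ft'; python3 -m pendant '[[0,0,0.008,0],[0,0,0.007,0],[0,0,0,0],[0,0,0,0]]' | grep -E 'pos|ft'; python3 -m pendant '[[0,0,0.001,0],[0,0,0.001,0],[0,0,0,0]]' | grep -E 'pos|ft'; python3 -m pendant '[[0,0,0.001,0],[0,0,0.001,0],[0,0,0,0]]' | grep -E 'pos|ft'; python3 -m pendant '[[0,0,0.001,0],[0,0,0,0]]' | grep -E 'pos|ft'; python3 -m pendant '[[0,0,0.001,0],[0,0,0,0]]' | grep -E 'pos|ft'
```

```text
ee_pos: [0.5132, -0.0875, 0.1742]
ft_force: [0.2, 0.9, 0.2]
ee_pos: [0.5131, -0.0872, 0.159]
ft_force: [-1.0, 1.0, 2.2]
ee_pos: [0.5134, -0.0877, 0.1576]
ft_force: [-0.8, 1.8, 4.0]
ee_pos: [0.5135, -0.0878, 0.1556]
ft_force: [-1.8, 3.1, 4.3]
ee_pos: [0.5135, -0.0878, 0.155]
ft_force: [-1.9, 3.9, 6.3]
ee_pos: [0.5136, -0.0878, 0.1549]
ft_force: [-5.0, 3.8, 15.3]
```

The square key is bottomed too. Now the bar.

```bash
python3 -m pendant '[[0,0,-0.022,0],[0,0,0,0],[0,0.033,0,0],[0,0.033,0,0],[-0.001,0.0325,0,0],[0,0,0,0],[0,0,0,0],[0,0,0,0]]' | grep -E 'pos|ft'; python3 -m pendant '[[0,0,0.008,0],[0,0,0.007,0],[0,0,0,0],[0,0,0,0]]' | grep -E 'pos|ft'; python3 -m pendant '[[0,0,0.001,0],[0,0,0.001,0],[0,0,0,0]]' | grep -E 'pos|ft'; python3 -m pendant '[[0,0,0.001,0],[0,0,0.001,0],[0,0,0,0]]' | grep -E 'pos|ft'; python3 -m pendant '[[0,0,0.001,0],[0,0,0,0]]' | grep -E 'pos|ft'; python3 -m pendant '[[0,0,0.001,0],[0,0,0,0]]' | grep -E 'pos|ft'
```

```text
ee_pos: [0.5215, 0.0092, 0.175]
ft_force: [-0.1, -0.3, -0.2]
ee_pos: [0.5212, 0.0092, 0.1599]
ft_force: [-0.6, -0.0, 1.8]
ee_pos: [0.5217, 0.0099, 0.1586]
ft_force: [-0.6, -2.0, 3.0]
ee_pos: [0.5217, 0.0099, 0.1566]
ft_force: [-0.4, -1.9, 3.9]
ee_pos: [0.5218, 0.01, 0.1556]
ft_force: [-0.3, -2.2, 4.6]
ee_pos: [0.5218, 0.01, 0.155]
ft_force: [-2.3, -2.8, 6.9]
```

One more millimetre makes sure of the stop, then I'll rise and take a last look.

```bash
python3 -m pendant '[[0,0,0.001,0],[0,0,0,0]]' | grep -E 'pos|ft'; python3 -m pendant '[[0,0,-0.03,0],[0,0,-0.03,0],[0,0,-0.03,0],[0.03,0,-0.01,0],[0.03,0,0,0],[0,0,0,0],[0,0,0,0]]' | grep -E 'pos|ft'
python3 - <<'E'
from h import *
st(); c=cam('wrist'); a=cam('top')
cv2.imwrite('pics/end.png',np.hstack([cv2.resize(c['img'][100:330,100:460,::-1],(400,256)),cv2.resize(a['img'][150:278,120:320,::-1],(400,256))]))
E
```

```text
ee_pos: [0.5218, 0.01, 0.1548]
ft_force: [-5.6, -3.3, 16.3]
ee_pos: [0.4611, 0.0149, 0.2537]
ft_force: [0.5, 0.6, -0.6]
t 58.88 pos [0.4611 0.0149 0.2537] yaw 175.81 q7 1.38 F [ 0.5  0.6 -0.6] w 0.0006 g 0.0
```

View pics/end.png

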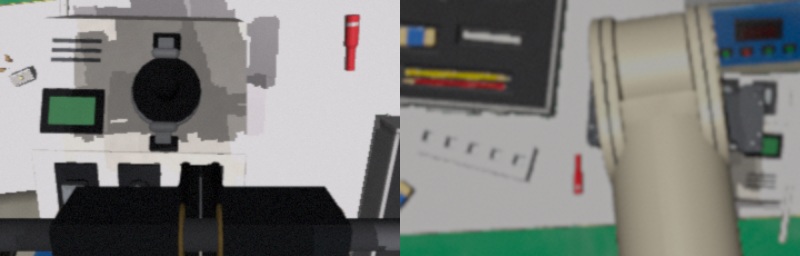

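The cap sits at (167,90) with both noses over its disc. The stand is empty, and the red chuck and the sharpener are where they were.

```bash
python3 -c "
from bench import r
print(r.close_job())"
```

```text
the job is handed in; nothing more can be done
None
```

I handed the job in at about 59 s: all five rubbers are in the chamber, the cap is home under both catches, and the round, square and bar keys were each pressed to their stop in that order. The hand-in gave no verdict.

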